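Change mugs under the coffee machine

ROBOT

A 6-joint arm with a two-finger parallel gripper is mounted at the origin on a cart in front of the work surface, level with it; the furniture and walls round the work are solid. World frame = base frame: x ahead of the robot, y to its left, z up, the work surface at z = 0. Lengths are in mm, angles in rad, forces in N, time in s.
With the tool pointing down it reaches from about 325 to 925 mm from the base axis. Payload 3.1 kg.
Tool frame: the origin (TCP) lies between the finger pads, 19 mm behind the fingertips; this is the grasp point; z points along the fingers, y is the line along which they close (so a half turn about z gives the same grasp; the last joint's range is limited). The gripper opens to 85 mm and grips with 20 to 120 N. Pads are 22 mm wide; open, the fingers measure 114 mm over their backs; the gripper's body (76 mm by 85 mm) begins 54 mm behind the grasp point. The pads swing forward as they close: fully open they stand 13 mm farther back than shut.
Start: joints at [-1.442, 0.217, 1.613, -0, 1.311, -0.112], TCP at [149.071, -606.974, 250] pointing down, gripper open.
Joint ranges: [-2.75, 2.75], [-0.78, 2.1], [0.31, 2.55], [-1.13, 4.27], [0.13, 2.63], [-2.58, 2.58]. Speed limits (rad/s): [2.79, 2.79, 3.14, 3.14, 3.14, 3.14].

INTERFACE

Orientations are given as [roll, pitch, yaw] about the fixed x, y, z axes, in that order (R = Rz(yaw) Ry(pitch) Rx(roll)).
In Python, from bench import * gives the robot as it stands.
- The arm moves only by the shell command python3 -m inch 'ROWS'. ROWS is JSON, a list of rows, each an object of numbers: "dx", "dy", "dz": the shift along the tool's x, y, z scaled (see below); "ax", "ay", "az": the turn, a rotation vector about the tool's x, y, z scaled (see below); "hand": the opening, from -1 (shut) to 1 (fully open). In form: [{"dx": .., "dy": .., "dz": .., "ax": .., "ay": .., "az": .., "hand": ..}, ...]. A call has 1 to 8 rows; each row shifts and turns the commanded pose from where the row before left it, along the tool's axes as they then stand; what a row does not reach is not made up. The controller multiplies each number of a shift by 40 cm and each number of a turn by pi rad. A row lasts 1/10 s, in which the tool goes at most 50 mm and 8.59 degrees, less where a joint would pass 70% of its speed; a pose out of reach is approached as far as the arm can. A call with a number of a shift or a turn outside -1 to 1 is refused whole. A call with a gripper value outside its range is refused whole. The fingers move at their own pace and stop on an object; the grip force is fixed at half the most. Time passes only in rows, so rows that do not move let the fingers close. It gives the time, the measured TCP pose, the force, the opening and the grip force at its end, in the units of the state.
- get_obs(): the state, without advancing time (a new reading comes with each control period).
- read_camera(name): name is "scene" or "top" or "wrist"; returns a dict with "color" (384x512x3 uint8, red, green, blue), "fov_y" (degrees; the focal length in pixels is half the picture's height over the tangent of half this angle, whatever the lens; pixels are square), "cx", "cy" (the principal point, pixels), "distortion" ([k1, k2, p1, p2, k3] as OpenCV has them; the pictures are not rectified), "R" (3x3) and "t" (3): a world point X has camera coordinates R X + t. Camera axes: x right, y down, z forward; pixel columns grow to the right and rows downward; lengths in mm; the calibration is good to about 2 mm. A picture is of the moment at which its call begins. There is no depth.
- finish_job(): hands the job in; it is judged then, once.
The state is a dict: "time_s": time; "joint_positions": joint angles; "qvel": joint speeds; "joint_efforts": joint torques, N m; "tcp_pos": TCP position; "ee_rot": TCP orientation; "force": force on the tool from outside, world axes, zero at the start; "torque": the same for the moment, N m; "gripper_width": opening from 0.0 (shut) to 1.0 (fully open); "grasp_force": force on a finger pad.
Only numpy, scipy, OpenCV 4.12 (cv2) and the standard library are available. Lean on these libraries where they do the work, as an engineer would, in place of code of your own. Each camera call takes 0.05 s, during which the arm holds its last target. There are 200 camera calls.

TASK

Lift the mug that stands under the coffee machine's spout off the drip tray and set it gently down, fully on the round cork coaster. Then take the second mug waiting on the worktop and set it gently down flat on the machine's drip tray, inside the rim and centred under the spout. Keep both mugs upright all the time, and leave the can and the two spice jars where they stand.

Things in the scene. Friction and masses are not known exactly. Their poses are not given: they have to be found in the camera images.
- machine: Black pod coffee machine, fixed, 285 deep, 140 wide, 290 mm high. Origin on the worktop right below the spout; own -x is its front (turned 20 to 43 degrees from -x toward -y), z up. Foot x -75 to +210 mm, 22 mm high; column behind x +73 mm. The tray space is open at the front and both sides; draw a mug out to the front before raising it.
- head (a point): Middle of the lower front edge of the machine's head, which overhangs the tray: head x -40 to +190 mm, y -68 to +68 mm, 172 to 290 mm above the worktop (machine frame). A tool pointing straight down on the handle of a mug on the tray would hit it; one leaning back toward the machine's front, about 40 degrees from vertical, clears it.
- spout (a point): Lowest point of the spout, 152 mm above the worktop, on the machine's origin; the spout is 34 mm wide above that.
- tray (a point): Middle of the drip tray's flat grid, 30 mm above the worktop, right below the spout; axes as the machine's. Around the grid runs a rim, 37 mm above the worktop, 112 x 112 mm inside, 128 x 128 mm outside.
- coaster: Round cork coaster, 110 mm across, 5 mm thick, fixed to the worktop. Origin at the centre of its underside, z up.
- mug_a: First mug, on the drip tray at the start, handle to the front, -12 to +23 degrees off: plain cream mug, 0.23 to 0.38 kg, body 80 mm across, 88 mm high, flat foot 76 mm. Origin on its underside, z up; body axis at own (0, +16 mm). D handle toward own -y: upright outer bar 12 mm thick in x, own y -56 to -41 mm, 20 to 73 mm above the underside, 17 mm gap to the body.
- mug_b: Second mug, at first on the worktop across from the coaster, handle 26 to 66 degrees from -x toward -y: plain cream mug, 0.23 to 0.38 kg, body 80 mm across, 88 mm high, flat foot 76 mm. Origin on its underside, z up; body axis at own (0, +16 mm). D handle toward own -y: upright outer bar 12 mm thick in x, own y -56 to -41 mm, 20 to 73 mm above the underside, 17 mm gap to the body.
- mug_a_axis (a point): Centre of the underside of the first mug's round body; axes as the mug's.
- mug_a_handle (a point): Middle of the outer bar of the first mug's handle, 46 mm above its underside and 65 mm from the body's axis; axes as the mug's.
- mug_b_axis (a point): Centre of the underside of the second mug's round body; axes as the mug's.
- mug_b_handle (a point): Middle of the outer bar of the second mug's handle, 46 mm above its underside and 65 mm from the body's axis; axes as the mug's.
- can: Bystander: upright drinks can, 66 mm across, 168 mm high, beside the machine, on its right as seen from the robot. Origin at the centre of its underside.
- jar_near_coaster: Bystander: upright spice jar, 45 mm across, 100 mm high, about 120 mm from the middle of the coaster, beyond or beside it. Origin at the centre of its underside.
- jar_near_mug: Bystander: upright spice jar, 43 mm across, 100 mm high, close behind the second mug. Origin at the centre of its underside.
Not all that is in view belongs to the job. What is shaped like the mug_b but pink is not meant. Leave any purple look-alike of the coaster alone.

How it is judged:
By the outcome, as a careful person would: the job done as asked, in the order asked, and still so for the second after the job is handed in, with the robot touching nothing.
It also fails if it takes over 72 s, if anything falls off the work surface, if the arm or the gripper's body presses on something with over 40 N, if the wrist force passes 120 N, or if a joint passes its speed limit or range.

## Working session

There is one attempt and no reset: what is moved stays moved. The work goes in short steps, Python scripts to look and compute and a shell command to move; the robot and the scene stay as the last step left them, time stands still between calls to the robot, and variables do not carry over. Pictures are saved under pics/ and viewed, at most 10 in all, crops included, and the job is handed in when it is done.

```bash
mkdir -p pics; ls; python3 - <<'E'
from bench import *
import cv2,numpy as np
o=get_obs();print(o)
ims=[]
for n in ["scene","top","wrist"]:
    c=read_camera(n);cv2.imwrite(f"pics/{n}0.png",c["color"][:,:,::-1])
    print(n,c["fov_y"],c["cx"],c["cy"],c["distortion"],np.round(c["R"],4).tolist(),np.round(c["t"],1).tolist())
    ims.append(c["color"][:,:,::-1])
E
```

```text
pics
{'time_s': 0.0, 'joint_positions': array([-1.44219449e+00,  2.17770177e-01,  1.61494484e+00, -2.75150319e-05,
        1.31129848e+00, -1.12218785e-01]), 'qvel': array([-0.00169748, -0.00094594, -0.00187103, -0.0002577 ,  0.00078355,
       -0.00064895]), 'joint_efforts': array([-5.03172087e-04, -3.96850598e+01, -3.03850651e+01, -5.61866500e-05,
        9.79422854e-03,  6.43503128e-06]), 'tcp_pos': array([ 148.96454305, -606.18668856,  248.65269149]), 'ee_rot': array([-3.13918406e+00, -2.44684463e-04,  2.40827422e-01]), 'force': array([-1.03503201, -0.26366534, -0.87986109]), 'torque': array([-0.00918514, -0.01543508,  0.00646241]), 'grasp_force': 0.0, 'gripper_width': 0.9998808515206131}
scene 43.46846260686098 255.02586268791578 189.54043410979443 [-0.1467682  0.         0.         0.         0.       ] [[0.5147, -0.8572, 0.0198], [-0.4207, -0.2726, -0.8653], [0.7471, 0.437, -0.5009]] [-264.2, 352.2, 1345.2]
top 52.96286155844756 259.8578501866031 194.9298428449289 [-0.04234751  0.          0.          0.          0.        ] [[-0.0115, -0.9999, 0.0006], [-0.8972, 0.01, -0.4416], [0.4416, -0.0056, -0.8972]] [21.9, 531.1, 1092.6]
wrist 63.63720709686815 257.72610428253523 191.30075297929594 [0.00671125 0.         0.         0.         0.        ] [[0.2391, -0.971, -0.0024], [-0.9304, -0.2298, 0.2854], [-0.2777, -0.066, -0.9584]] [-623.4, -38.1, 378.6]
```

View pics/scene0.png

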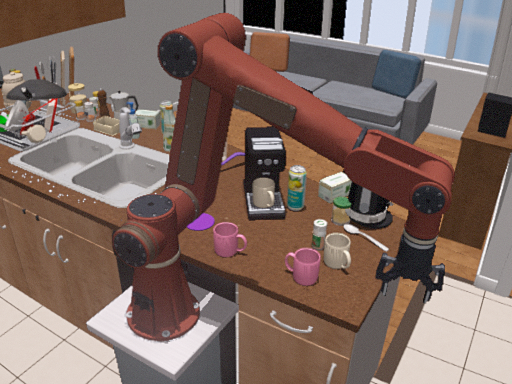

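View pics/top0.png

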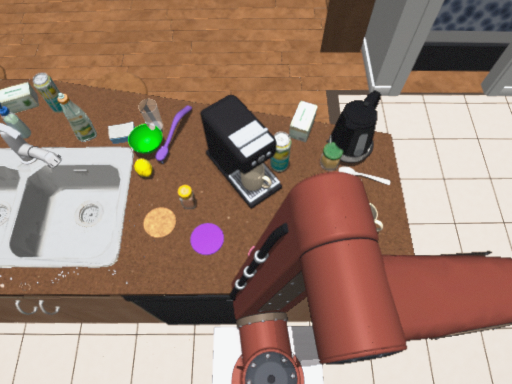

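```bash
cat > h.py <<'E'
from bench import *
import cv2,numpy as np,sys
from scipy.spatial.transform import Rotation as Ro
def K(c):
    h=c["color"].shape[0];f=h/2/np.tan(np.radians(c["fov_y"])/2)
    return np.array([[f,0,c["cx"]],[0,f,c["cy"]],[0,0,1.]])
def ray(c,p):
    q=cv2.undistortPoints(np.array(p,float).reshape(-1,1,2),K(c),np.array(c["distortion"])).reshape(-1,2)
    d=np.c_[q,np.ones(len(q))]@np.array(c["R"]); o=-np.array(c["R"]).T@np.array(c["t"])
    return o,d
def atz(c,p,z):
    o,d=ray(c,p); return o+d*((np.broadcast_to(z,len(d))-o[2])/d[:,2])[:,None]
def proj(c,X):
    R=np.array(c["R"],float)
    return cv2.projectPoints(np.array(X,float).reshape(-1,1,3),cv2.Rodrigues(R)[0],np.array(c["t"],float),K(c),np.array(c["distortion"]))[0].reshape(-1,2)
def crop(src,x0,y0,x1,y1,s,out,grid=20):
    im=src[y0:y1,x0:x1,::-1]
    im=cv2.resize(im,None,fx=s,fy=s,interpolation=cv2.INTER_CUBIC)
    for x in range(-(-x0//grid)*grid,x1,grid):
        cv2.putText(im,str(x),((x-x0)*s,9),0,.35,(0,255,255),1);im[:6,(x-x0)*s]=(0,255,255);im[::8,(x-x0)*s]=(0,255,255)
    for y in range(-(-y0//grid)*grid,y1,grid):
        cv2.putText(im,str(y),(0,(y-y0)*s+4),0,.35,(0,255,255),1);im[(y-y0)*s,::8]=(0,255,255)
    if out: cv2.imwrite(out,im)
    return im
E
python3 - <<'E'
from h import *
a=crop(read_camera("scene")["color"],235,120,365,270,4,None)
b=crop(read_camera("top")["color"],195,85,285,205,3,None)
b=cv2.copyMakeBorder(b,0,600-b.shape[0],0,0,0)
print(a.shape,b.shape)
cv2.imwrite("pics/c1.png",np.hstack([a,b])[:, :800])
E
```

```text
(600, 520, 3) (600, 270, 3)
```

View pics/c1.png

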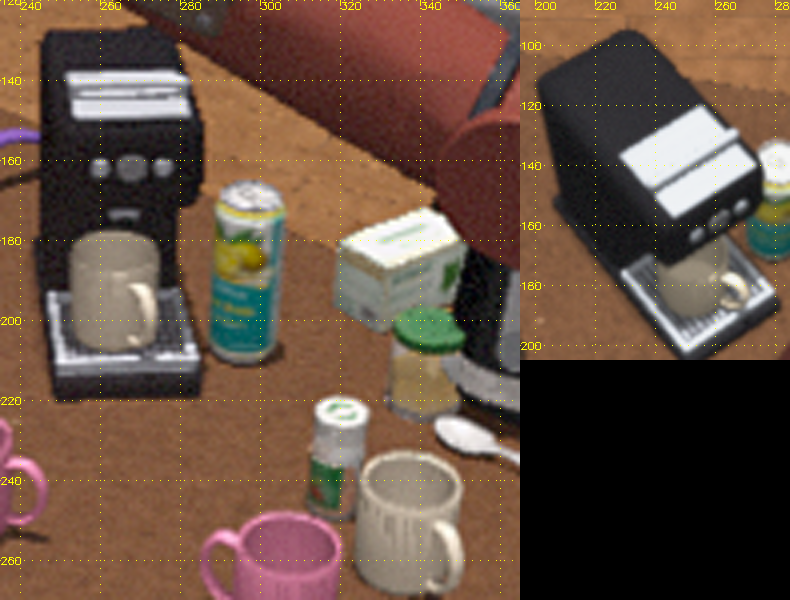

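```bash
cat > fit.py <<'E'
from h import *
from scipy.optimize import least_squares as ls
def S(p): return [235+p[0]/4,120+p[1]/4]
def T(p): return [195+(p[0]-520)/3,85+p[1]/3]
sc=read_camera("scene");tp=read_camera("top")
def Mw(m,P):
    x,y,a=m;P=np.atleast_2d(P).astype(float);c,s=np.cos(a),np.sin(a)
    return np.c_[x+c*P[:,0]-s*P[:,1],y+s*P[:,0]+c*P[:,1],P[:,2]]
if __name__=="__main__":
    SP=[([-64,64,37],(57,365)),([-64,-64,37],(198,362)),([64,64,37],(48,293)),([-75,70,0],(55,398)),([-75,-70,0],(200,395))]
    TP=[([-64,64,37],(693,356)),([-64,-64,37],(777,300)),([64,64,37],(625,272))]
    def r(m):
        a=proj(sc,Mw(m,[p for p,_ in SP]))-[S(q) for _,q in SP]
        b=proj(tp,Mw(m,[p for p,_ in TP]))-[T(q) for _,q in TP]
        return np.r_[a.ravel(),b.ravel()]
    f=ls(r,[700,100,.5],loss="soft_l1",x_scale=[10,10,.1]);print("machine",f.x,np.degrees(f.x[2]));print(r(f.x).reshape(-1,2).round(1))
    t=np.linspace(0,2*np.pi,200)
    def mug(z0,u0,u1,v0,v1,g):
        def r(m):
            c=lambda R,z:proj(sc,np.c_[m[0]+R*np.cos(t),m[1]+R*np.sin(t),z+0*t])
            a=c(40,z0+88);b=c(38,z0)
            return [a[:,0].min()-u0,a[:,0].max()-u1,a[:,1].min()-v0,b[:,1].max()-v1]
        f=ls(r,g,x_scale=10);return f.x,f.fun
    print("mugA",mug(30,S((70,0))[0],S((159,0))[0],S((0,231))[1],S((0,350))[1],f.x[:2]))
    g=atz(sc,[S((410,540))],44)[0]
    print("mugB",mug(0,S((359,0))[0],S((462,0))[0],S((0,452))[1],S((0,592))[1],g[:2]))
    print("jarmug top",atz(sc,[S((342,410))],100),"can top",atz(sc,[S((251,197))],168),atz(tp,[(283,136)],168))
    print("coaster",atz(tp,[(159.5,222)],5),"jarc top",atz(tp,[(185,191)],100),"mugBhandle",atz(sc,[S((452,555))],46), "pink",atz(sc,[(306,266),(227,240)],44))
E
python3 fit.py
```

```text
machine [6.33857036e+02 2.92128811e+01 6.21323151e-01] 35.59919424191033
[[ 0.   0. ]
 [-0.4 -0.2]
 [-0.   0.2]
 [-1.   2. ]
 [ 0.6  1.6]
 [-1.2 -0.8]
 [ 0.8 -2. ]
 [ 0.1  0.4]]
mugA (array([633.19516728,  37.66810523]), array([ 0.27896539, -0.27796111, -0.59659601,  0.54837212]))
mugB (array([ 486.10660465, -321.05228031]), array([ 0.31141687, -0.30857359, -0.71617899,  0.66005135]))
jarmug top [[ 528.8235583  -240.65949752  100.        ]] can top [[708.55403345 -61.68963872 168.        ]] [[723.90548817 -62.13949872 168.        ]]
coaster [[491.19056887 356.6572749    5.        ]] jarc top [[559.87312364 258.48624295 100.        ]] mugBhandle [[ 463.89206732 -370.91817527   46.        ]] pink [[ 363.34201082 -272.26294682   44.        ]
 [ 345.84711932    8.2577359    44.        ]]
```

```bash
cat > go.py <<'E'
from h import *
# go.py x y z yawdeg tiltdeg N [shift only last]: prints per-row command
def Rt(yaw,tilt): return Ro.from_euler('z',yaw,degrees=True)*Ro.from_euler('x',180,degrees=True)*Ro.from_euler('y',tilt,degrees=True)
def rows(p,R,N,o=None):
    o=o or get_obs();R0=Ro.from_euler('xyz',o["ee_rot"]);p0=np.array(o["tcp_pos"])
    w=(R0.inv()*R).as_rotvec()/N
    A=sum((R0*Ro.from_rotvec(w*k)).as_matrix() for k in range(N))
    d=np.linalg.solve(A,np.array(p)-p0)
    print("mm/row %.1f deg/row %.2f"%(np.linalg.norm(d),np.degrees(np.linalg.norm(w))))
    print("dx,dy,dz",(d/400).round(4),"ax,ay,az",(w/np.pi).round(4))
    P=[p0+sum((R0*Ro.from_rotvec(w*k)).apply(d) for k in range(j)) for j in range(0,N+1,max(1,N//4))];print(np.round(P).tolist())
if __name__=="__main__":
    a=list(map(float,sys.argv[1:7]));rows(a[:3],Rt(a[3],a[4]),int(a[5]))
    o=get_obs();print(o["tcp_pos"].round(1),(Rt(a[3],a[4]).inv()*Ro.from_euler('xyz',o["ee_rot"])).as_rotvec(True).round(1),o["joint_positions"].round(2),o["time_s"])
E
python3 go.py 510 -52 190 35 40 16
```

```text
mm/row 42.3 deg/row 2.82
dx,dy,dz [ 0.0806 -0.0566  0.0388] ax,ay,az [ 0.0026  0.0137 -0.0071]
[[149.0, -607.0, 250.0], [252.0, -483.0, 197.0], [350.0, -348.0, 170.0], [437.0, -203.0, 168.0], [510.0, -52.0, 190.0]]
[ 149.  -606.8  249.7] [ -7.4 -39.5  20.3] [-1.44  0.22  1.61  0.    1.31 -0.11] 0.35
```

```bash
python3 go.py 500 -60 260 13.8 0 16
```

```text
mm/row 40.6 deg/row 0.00
dx,dy,dz [ 0.0736 -0.0699 -0.0016] ax,ay,az [-0. -0. -0.]
[[149.0, -607.0, 250.0], [237.0, -470.0, 252.0], [325.0, -333.0, 255.0], [412.0, -197.0, 257.0], [500.0, -60.0, 260.0]]
[ 149.  -606.8  249.7] [0. 0. 0.] [-1.44  0.22  1.61  0.    1.31 -0.11] 0.35
```

```bash
python3 -m inch '[{"dx":0.0736,"dy":-0.07,"dz":-0.0016,"hand":1},{"dx":0.0736,"dy":-0.07,"dz":-0.0016,"hand":1},{"dx":0.0736,"dy":-0.07,"dz":-0.0016,"hand":1},{"dx":0.0736,"dy":-0.07,"dz":-0.0016,"hand":1},{"dx":0.0736,"dy":-0.07,"dz":-0.0016,"hand":1},{"dx":0.0736,"dy":-0.07,"dz":-0.0016,"hand":1},{"dx":0.0736,"dy":-0.07,"dz":-0.0016,"hand":1},{"dx":0.0736,"dy":-0.07,"dz":-0.0016,"hand":1}]'
python3 -m inch '[{"dx":0.0736,"dy":-0.07,"dz":-0.0016,"hand":1},{"dx":0.0736,"dy":-0.07,"dz":-0.0016,"hand":1},{"dx":0.0736,"dy":-0.07,"dz":-0.0016,"hand":1},{"dx":0.0736,"dy":-0.07,"dz":-0.0016,"hand":1},{"dx":0.0736,"dy":-0.07,"dz":-0.0016,"hand":1},{"dx":0.0736,"dy":-0.07,"dz":-0.0016,"hand":1},{"dx":0.0736,"dy":-0.07,"dz":-0.0016,"hand":1},{"dx":0.0736,"dy":-0.07,"dz":-0.0016,"hand":1}]'
python3 go.py 500 -60 195 35 40 8
```

```text
mm/row 83.0 deg/row 5.63
dx,dy,dz [ 0.1582 -0.1142  0.0708] ax,ay,az [ 0.0051  0.0274 -0.0141]
[[149.0, -607.0, 250.0], [249.0, -485.0, 199.0], [345.0, -351.0, 174.0], [430.0, -209.0, 173.0], [500.0, -60.0, 195.0]]
[ 149.  -606.8  249.7] [ -7.4 -39.5  20.3] [-1.44  0.22  1.61  0.    1.31 -0.11] 0.35invalid input at $[0]: expected keys dx, dy, dz, ax, ay, az, hand
invalid input at $[0]: expected keys dx, dy, dz, ax, ay, az, hand
```

All keys are needed in every row.

```bash
python3 -m inch '[{"dx":0.0736,"dy":-0.07,"dz":-0.0016,"ax":0,"ay":0,"az":0,"hand":1},{"dx":0.0736,"dy":-0.07,"dz":-0.0016,"ax":0,"ay":0,"az":0,"hand":1},{"dx":0.0736,"dy":-0.07,"dz":-0.0016,"ax":0,"ay":0,"az":0,"hand":1},{"dx":0.0736,"dy":-0.07,"dz":-0.0016,"ax":0,"ay":0,"az":0,"hand":1},{"dx":0.0736,"dy":-0.07,"dz":-0.0016,"ax":0,"ay":0,"az":0,"hand":1},{"dx":0.0736,"dy":-0.07,"dz":-0.0016,"ax":0,"ay":0,"az":0,"hand":1},{"dx":0.0736,"dy":-0.07,"dz":-0.0016,"ax":0,"ay":0,"az":0,"hand":1},{"dx":0.0736,"dy":-0.07,"dz":-0.0016,"ax":0,"ay":0,"az":0,"hand":1}]'
python3 -m inch '[{"dx":0.0736,"dy":-0.07,"dz":-0.0016,"ax":0,"ay":0,"az":0,"hand":1},{"dx":0.0736,"dy":-0.07,"dz":-0.0016,"ax":0,"ay":0,"az":0,"hand":1},{"dx":0.0736,"dy":-0.07,"dz":-0.0016,"ax":0,"ay":0,"az":0,"hand":1},{"dx":0.0736,"dy":-0.07,"dz":-0.0016,"ax":0,"ay":0,"az":0,"hand":1},{"dx":0.0736,"dy":-0.07,"dz":-0.0016,"ax":0,"ay":0,"az":0,"hand":1},{"dx":0.0736,"dy":-0.07,"dz":-0.0016,"ax":0,"ay":0,"az":0,"hand":1},{"dx":0.0736,"dy":-0.07,"dz":-0.0016,"ax":0,"ay":0,"az":0,"hand":1},{"dx":0.0736,"dy":-0.07,"dz":-0.0016,"ax":0,"ay":0,"az":0,"hand":1}]'
python3 go.py 490 -65 195 35 40 8
```

```text
time_s: 1.15
tcp_pos: [325.0, -331.8, 255.4]
ee_rot: [3.141, -0.0, 0.24]
force: [0.9, 0.6, -0.8]
gripper_width: 0.995
grasp_force: 0.0
time_s: 1.95
tcp_pos: [500.4, -58.0, 260.6]
ee_rot: [3.141, -0.001, 0.241]
force: [0.8, -0.4, 1.4]
gripper_width: 1.002
grasp_force: 0.0
mm/row 8.5 deg/row 5.63
dx,dy,dz [-0.01    0.0016  0.0187] ax,ay,az [ 0.0052  0.0274 -0.0141]
[[500.0, -58.0, 261.0], [494.0, -61.0, 245.0], [490.0, -63.0, 229.0], [488.0, -65.0, 212.0], [490.0, -65.0, 195.0]]
[500.4 -58.  260.6] [ -7.4 -39.5  20.3] [-0.25 -0.05  1.88 -0.    1.31  1.08] 1.95
```

```bash
python3 -m inch '[{"dx":-0.01,"dy":0.0016,"dz":0.0187,"ax":0.0052,"ay":0.0274,"az":-0.0141,"hand":1},{"dx":-0.01,"dy":0.0016,"dz":0.0187,"ax":0.0052,"ay":0.0274,"az":-0.0141,"hand":1},{"dx":-0.01,"dy":0.0016,"dz":0.0187,"ax":0.0052,"ay":0.0274,"az":-0.0141,"hand":1},{"dx":-0.01,"dy":0.0016,"dz":0.0187,"ax":0.0052,"ay":0.0274,"az":-0.0141,"hand":1},{"dx":-0.01,"dy":0.0016,"dz":0.0187,"ax":0.0052,"ay":0.0274,"az":-0.0141,"hand":1},{"dx":-0.01,"dy":0.0016,"dz":0.0187,"ax":0.0052,"ay":0.0274,"az":-0.0141,"hand":1},{"dx":-0.01,"dy":0.0016,"dz":0.0187,"ax":0.0052,"ay":0.0274,"az":-0.0141,"hand":1},{"dx":-0.01,"dy":0.0016,"dz":0.0187,"ax":0.0052,"ay":0.0274,"az":-0.0141,"hand":1}]'
python3 - <<'E'
from h import *
w=read_camera("wrist");t=read_camera("top")
cv2.imwrite("pics/w1raw.png",w["color"][:,:,::-1]);cv2.imwrite("pics/t1raw.png",t["color"][:,:,::-1])
a=cv2.resize(w["color"][:,:,::-1],(640,480))
b=crop(t["color"],330,170,410,260,2,None)
c=crop(t["color"],220,160,290,210,2,None)
print(b.shape,c.shape)
im=np.zeros((600,800,3),np.uint8);im[:480,:640]=a;im[:180,640:]=b;im[200:300,640:780]=c
im[490:600,:512]=cv2.resize(t["color"][:,:,::-1],(512,384))[150:260]
cv2.imwrite("pics/c2.png",im);print(get_obs()["joint_positions"].round(2))
E
```

```text
time_s: 2.75
tcp_pos: [489.3, -66.7, 195.2]
ee_rot: [3.14, -0.701, 0.613]
force: [-0.1, -0.1, -1.3]
gripper_width: 0.998
grasp_force: 0.0
(180, 160, 3) (100, 140, 3)
[-0.66 -0.18  2.27  0.82  1.   -0.14]
```

View pics/c2.png

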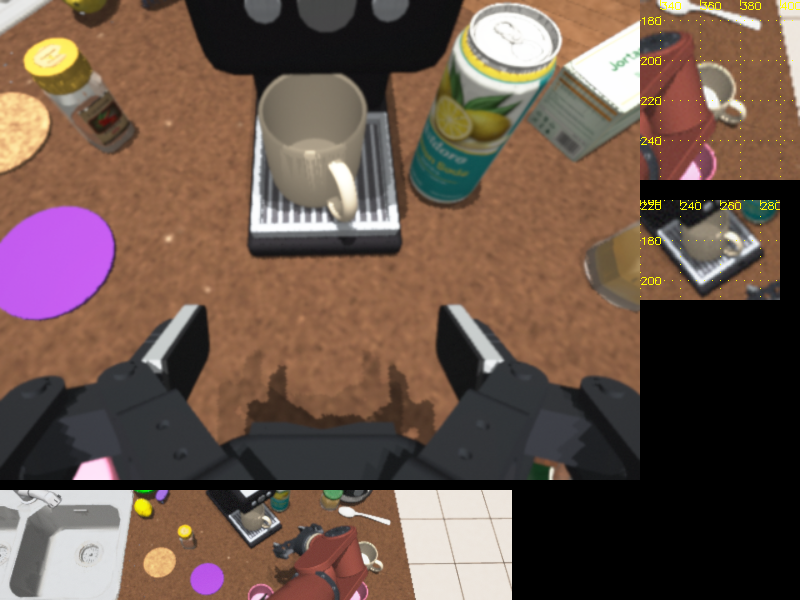

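```bash
python3 - <<'E'
from h import *
w=cv2.imread("pics/w1raw.png")[:,:,::-1]
t=cv2.imread("pics/t1raw.png")[:,:,::-1]
a=crop(w,190,50,330,205,4,None)[:600]
b=crop(t,345,185,395,235,4,None,10)
im=np.zeros((600,800,3),np.uint8);im[:a.shape[0],:560]=a;im[:200,570:770]=b
cv2.imwrite("pics/c3.png",im)
E
```

```text
(no output)
```

View pics/c3.png

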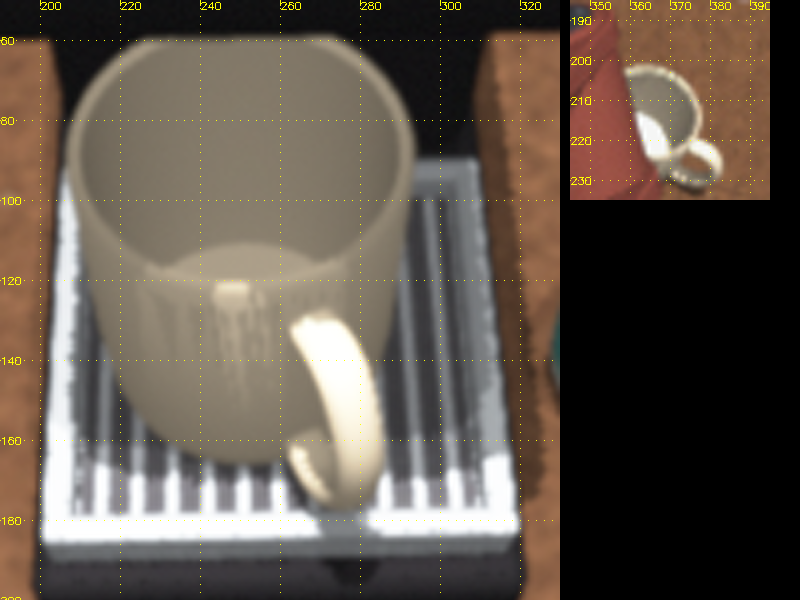

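```bash
cat > fit2.py <<'E'
from fit import *
wr=read_camera("wrist")
def W(p): return [190+p[0]/4,50+p[1]/4]
SP=[([-64,64,37],(57,365)),([-64,-64,37],(198,362)),([64,64,37],(48,293))]
TP=[([-64,64,37],(693,356)),([-64,-64,37],(777,300)),([64,64,37],(625,272))]
WP=[([-64,64,37],(42,543)),([-64,-64,37],(517,535)),([64,-64,37],(480,160))]
def r(m,k=(1,1,1)):
    f=lambda c,P,F:(proj(c,Mw(m,[p for p,_ in P]))-[F(q) for _,q in P]).ravel()
    return np.r_[f(sc,SP,S)*k[0],f(tp,TP,T)*k[1],f(wr,WP,W)*k[2]]
for k in [(1,1,1),(1,1,0),(0,0,1)]:
    f=ls(r,[634,30,.6],args=(k,),loss="soft_l1",x_scale=[10,10,.1]);print("machine",k,f.x[:2].round(1),np.degrees(f.x[2]).round(2))
    print(r(f.x).reshape(-1,2).round(1).tolist())
t=np.linspace(0,2*np.pi,200)
def rm(m):
    c=lambda R,z:proj(wr,np.c_[m[0]+R*np.cos(t),m[1]+R*np.sin(t),z+0*t])
    a=c(40,118);b=c(38,30)
    return [a[:,0].min()-206.75,a[:,0].max()-293.75,b[:,1].max()-166.2,0.3*(a[:,1].max()-119.5)]
f=ls(rm,[633,35],x_scale=10);print("mugA",f.x,f.fun);A=f.x
print("bar guess",atz(wr,[W((355,415))],76))
for yaw in range(10,40,4):
    h=-np.array([np.cos(np.radians(yaw)),np.sin(np.radians(yaw))])
    p=[np.r_[A+h*72.5,z] for z in (50,76,103)]+[np.r_[A+h*57.5,103],np.r_[A+h*65,50]]
    print(yaw,((proj(wr,p)-[190,50])*4).round().tolist())
E
python3 fit2.py
```

```text
machine (1, 1, 1) [633.   32.9] 35.77
[[-0.9, -0.1], [-1.3, -0.4], [-1.0, 0.0], [-2.2, -0.6], [-0.2, -1.8], [-1.0, 0.7], [-0.5, 0.5], [1.5, 0.7], [0.8, -0.8]]
machine (1, 1, 0) [632.1  28.3] 35.04
[[-0.2, 0.2], [-0.5, 0.2], [0.1, 0.4], [-1.2, -0.4], [1.1, -1.3], [0.4, 0.6], [1.6, 2.7], [4.2, 4.3], [4.4, 1.9]]
machine (0, 0, 1) [632.9  33.8] 35.78
[[-1.1, -0.2], [-1.5, -0.4], [-1.2, -0.0], [-2.5, -0.6], [-0.5, -1.8], [-1.3, 0.7], [-1.2, 0.1], [0.8, 0.3], [0.2, -1.1]]
mugA [628.88147954  40.21692185] [-0.9496184   0.94854147 -0.15366301  0.01227235]
bar guess [[604.02860397  -9.87792478  76.        ]]
10 [[126.0, 524.0], [113.0, 477.0], [98.0, 420.0], [130.0, 366.0], [139.0, 500.0]]
14 [[144.0, 531.0], [133.0, 485.0], [119.0, 427.0], [147.0, 372.0], [155.0, 506.0]]
18 [[162.0, 537.0], [153.0, 491.0], [141.0, 434.0], [164.0, 377.0], [172.0, 511.0]]
22 [[181.0, 541.0], [174.0, 496.0], [164.0, 439.0], [182.0, 381.0], [189.0, 515.0]]
26 [[201.0, 545.0], [195.0, 499.0], [187.0, 443.0], [200.0, 384.0], [206.0, 518.0]]
30 [[221.0, 547.0], [216.0, 502.0], [211.0, 446.0], [218.0, 386.0], [224.0, 520.0]]
34 [[241.0, 548.0], [238.0, 503.0], [234.0, 447.0], [236.0, 386.0], [241.0, 521.0]]
38 [[261.0, 548.0], [259.0, 502.0], [258.0, 446.0], [254.0, 386.0], [259.0, 521.0]]
```

```bash
sed -i 's/range(10,40,4)/range(48,62,2)/' fit2.py; python3 fit2.py | tail -7
```

```text
48 [[308.0, 541.0], [311.0, 495.0], [315.0, 439.0], [299.0, 381.0], [301.0, 515.0]]
50 [[318.0, 539.0], [321.0, 493.0], [326.0, 437.0], [307.0, 379.0], [310.0, 513.0]]
52 [[327.0, 536.0], [332.0, 490.0], [337.0, 434.0], [316.0, 377.0], [318.0, 511.0]]
54 [[336.0, 533.0], [342.0, 487.0], [348.0, 431.0], [325.0, 374.0], [326.0, 508.0]]
56 [[346.0, 530.0], [352.0, 484.0], [359.0, 427.0], [333.0, 372.0], [335.0, 506.0]]
58 [[355.0, 527.0], [362.0, 480.0], [370.0, 423.0], [342.0, 369.0], [343.0, 503.0]]
60 [[364.0, 523.0], [371.0, 477.0], [380.0, 419.0], [350.0, 366.0], [351.0, 500.0]]
```

```bash
python3 go.py 558 -66.5 146 56 42 6
```

```text
mm/row 14.1 deg/row 3.51
dx,dy,dz [0.0019 0.0197 0.0292] ax,ay,az [ 0.0127  0.0019 -0.0146]
[[490.0, -66.0, 196.0], [501.0, -68.0, 188.0], [513.0, -69.0, 179.0], [524.0, -70.0, 171.0], [535.0, -69.0, 163.0], [547.0, -68.0, 154.0], [558.0, -66.0, 146.0]]
[490.2 -66.5 196.2] [-13.8  -2.   15.8] [-0.65 -0.18  2.26  0.82  1.   -0.13] 3.15
```

```bash
python3 -m inch '[{"dx":0.0019,"dy":0.0197,"dz":0.0292,"ax":0.0127,"ay":0.0019,"az":-0.0146,"hand":1},{"dx":0.0019,"dy":0.0197,"dz":0.0292,"ax":0.0127,"ay":0.0019,"az":-0.0146,"hand":1},{"dx":0.0019,"dy":0.0197,"dz":0.0292,"ax":0.0127,"ay":0.0019,"az":-0.0146,"hand":1},{"dx":0.0019,"dy":0.0197,"dz":0.0292,"ax":0.0127,"ay":0.0019,"az":-0.0146,"hand":1},{"dx":0.0019,"dy":0.0197,"dz":0.0292,"ax":0.0127,"ay":0.0019,"az":-0.0146,"hand":1},{"dx":0.0019,"dy":0.0197,"dz":0.0292,"ax":0.0127,"ay":0.0019,"az":-0.0146,"hand":1},{"dx":0,"dy":0,"dz":0,"ax":0,"ay":0,"az":0,"hand":1}]'
python3 - <<'E'
from h import *
w=read_camera("wrist")
A=np.array([629.5,39.8])
im=cv2.resize(w["color"][:,:,::-1],None,fx=1.5,fy=1.5,interpolation=cv2.INTER_CUBIC)
h=-np.array([np.cos(np.radians(56)),np.sin(np.radians(56))])
q=proj(w,[np.r_[A+h*72.5,50],np.r_[A+h*72.5,103]])*1.5
cv2.line(im,tuple(map(int,q[0])),tuple(map(int,q[1])),(0,0,255),1)
t=np.linspace(0,6.28,60)
for R,z in((40,118),(38,30)):
    for p in proj(w,np.c_[A[0]+R*np.cos(t),A[1]+R*np.sin(t),z+0*t])*1.5: cv2.circle(im,tuple(map(int,p)),1,(255,0,0),-1)
cv2.imwrite("pics/c4.png",im)
E
python3 go.py 591.5 -16.6 79 56 42 8
```

```text
time_s: 3.85
tcp_pos: [558.8, -66.6, 144.4]
ee_rot: [-3.139, -0.733, 0.975]
force: [0.9, 0.2, -0.0]
gripper_width: 0.998
grasp_force: 0.0
mm/row 11.1 deg/row 0.02
dx,dy,dz [0.0002 0.0001 0.0278] ax,ay,az [-0.     -0.     -0.0001]
[[558.0, -66.0, 145.0], [566.0, -54.0, 128.0], [575.0, -41.0, 112.0], [583.0, -29.0, 95.0], [592.0, -17.0, 79.0]]
[557.9 -66.2 144.6] [0.1 0.  0.1] [-0.6   0.2   2.01  0.84  1.12 -0.47] 3.9
```

View pics/c4.png

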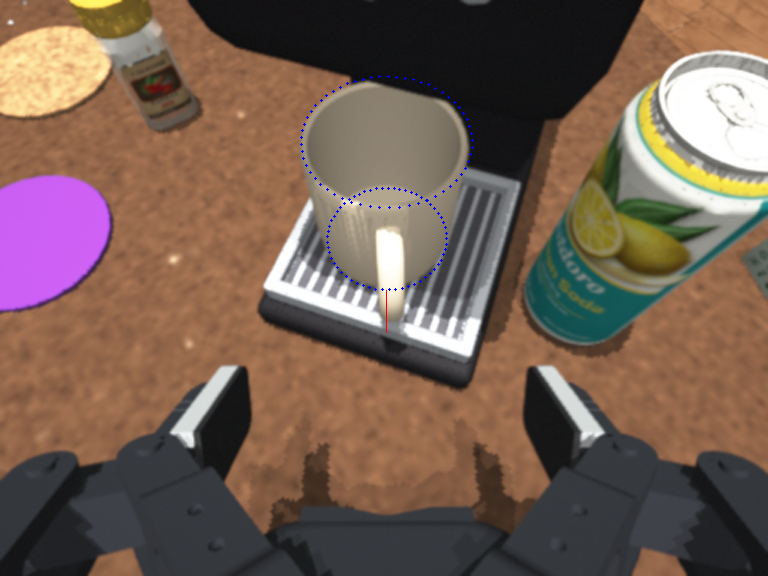

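```bash
python3 -m inch '[{"dx":0,"dy":0,"dz":0.028,"ax":0,"ay":0,"az":0,"hand":1},{"dx":0,"dy":0,"dz":0.028,"ax":0,"ay":0,"az":0,"hand":1},{"dx":0,"dy":0,"dz":0.028,"ax":0,"ay":0,"az":0,"hand":1},{"dx":0,"dy":0,"dz":0.028,"ax":0,"ay":0,"az":0,"hand":1},{"dx":0,"dy":0,"dz":0.028,"ax":0,"ay":0,"az":0,"hand":1},{"dx":0,"dy":0,"dz":0.028,"ax":0,"ay":0,"az":0,"hand":1},{"dx":0,"dy":0,"dz":0.028,"ax":0,"ay":0,"az":0,"hand":1},{"dx":0,"dy":0,"dz":0.028,"ax":0,"ay":0,"az":0,"hand":1}]'
python3 -m inch '[{"dx":0,"dy":0,"dz":0,"ax":0,"ay":0,"az":0,"hand":0.2},{"dx":0,"dy":0,"dz":0,"ax":0,"ay":0,"az":0,"hand":0},{"dx":0,"dy":0,"dz":0,"ax":0,"ay":0,"az":0,"hand":-0.2},{"dx":0,"dy":0,"dz":0,"ax":0,"ay":0,"az":0,"hand":-0.3},{"dx":0,"dy":0,"dz":0,"ax":0,"ay":0,"az":0,"hand":-0.4}]'
python3 - <<'E'
from h import *
cv2.imwrite("pics/c5.png",cv2.resize(read_camera("wrist")["color"][100:384,100:412,::-1],None,fx=1.8,fy=1.8))
E
```

```text
time_s: 4.7
tcp_pos: [590.9, -16.1, 77.3]
ee_rot: [-3.139, -0.734, 0.974]
force: [0.5, -1.1, 0.3]
gripper_width: 1.0
grasp_force: 0.0
time_s: 5.2
tcp_pos: [590.8, -17.0, 78.5]
ee_rot: [-3.14, -0.734, 0.974]
force: [0.3, 0.2, -0.4]
gripper_width: 0.302
grasp_force: 0.0
```

View pics/c5.png

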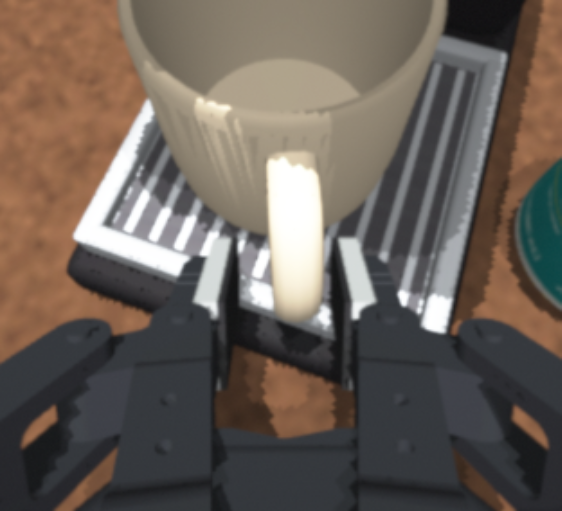

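```bash
python3 -m inch '[{"dx":0,"dy":0.0055,"dz":0,"ax":0,"ay":0,"az":0,"hand":-0.5},{"dx":0,"dy":0,"dz":0,"ax":0,"ay":0,"az":0,"hand":-0.6},{"dx":0,"dy":0,"dz":0,"ax":0,"ay":0,"az":0,"hand":-0.7},{"dx":0,"dy":0,"dz":0,"ax":0,"ay":0,"az":0,"hand":-1},{"dx":0,"dy":0,"dz":0,"ax":0,"ay":0,"az":0,"hand":-1},{"dx":0,"dy":0,"dz":0,"ax":0,"ay":0,"az":0,"hand":-1},{"dx":0,"dy":0,"dz":0,"ax":0,"ay":0,"az":0,"hand":-1}]'
python3 - <<'E'
from h import *
o=get_obs();p=o["tcp_pos"]
A=np.array([629.5,39.8]); m=np.array([np.cos(np.radians(35.8)),np.sin(np.radians(35.8))])
R=Ro.from_euler('xyz',o["ee_rot"])
v=lambda d:(R.inv().apply(d)/400).round(4)
print("up14",v([0,0,14]),"out 130 front",v(np.r_[-m*130,0]), "up 50", v([0,0,50]))
print(p,R.apply([0,0,1]))
E
```

```text
time_s: 5.95
tcp_pos: [592.7, -18.1, 78.4]
ee_rot: [-3.14, -0.734, 0.974]
force: [-0.3, -1.6, 1.9]
gripper_width: 0.125
grasp_force: 58.6
up14 [ 0.0234 -0.     -0.026 ] out 130 front [-0.2267 -0.1116 -0.2044] up 50 [ 0.0837 -0.0001 -0.0928]
[592.68072189 -18.1321615   78.3676591 ] [ 0.37496678  0.55513334 -0.74244656]
```

```bash
python3 -m inch '[{"dx":0.005,"dy":0,"dz":-0.0055,"ax":0,"ay":0,"az":0,"hand":-1},{"dx":0.01,"dy":0,"dz":-0.011,"ax":0,"ay":0,"az":0,"hand":-1},{"dx":0.01,"dy":0,"dz":-0.011,"ax":0,"ay":0,"az":0,"hand":-1},{"dx":0.003,"dy":0,"dz":-0.0033,"ax":0,"ay":0,"az":0,"hand":-1},{"dx":0,"dy":0,"dz":0,"ax":0,"ay":0,"az":0,"hand":-1}]'
python3 -m inch '[{"dx":-0.011,"dy":-0.0055,"dz":-0.01,"ax":0,"ay":0,"az":0,"hand":-1},{"dx":-0.022,"dy":-0.011,"dz":-0.02,"ax":0,"ay":0,"az":0,"hand":-1},{"dx":-0.033,"dy":-0.0165,"dz":-0.03,"ax":0,"ay":0,"az":0,"hand":-1},{"dx":-0.044,"dy":-0.022,"dz":-0.04,"ax":0,"ay":0,"az":0,"hand":-1},{"dx":-0.044,"dy":-0.022,"dz":-0.04,"ax":0,"ay":0,"az":0,"hand":-1},{"dx":-0.044,"dy":-0.022,"dz":-0.04,"ax":0,"ay":0,"az":0,"hand":-1},{"dx":-0.03,"dy":-0.015,"dz":-0.027,"ax":0,"ay":0,"az":0,"hand":-1},{"dx":-0.01,"dy":-0.005,"dz":-0.009,"ax":0,"ay":0,"az":0,"hand":-1}]'
python3 - <<'E'
from h import *
a=read_camera("wrist")["color"][:,:,::-1]
b=read_camera("scene")["color"][120:300,180:360,::-1]
cv2.imwrite("pics/c6.png",np.hstack([cv2.resize(a[:,60:452],(392,384)),cv2.resize(b,(384,384),interpolation=cv2.INTER_CUBIC)]))
E
```

```text
time_s: 6.45
tcp_pos: [592.5, -17.9, 95.1]
ee_rot: [-3.14, -0.734, 0.975]
force: [-0.1, 0.3, -3.4]
gripper_width: 0.121
grasp_force: 58.4
time_s: 7.25
tcp_pos: [479.4, -98.7, 94.8]
ee_rot: [-3.138, -0.733, 0.971]
force: [0.1, -0.2, -4.1]
gripper_width: 0.117
grasp_force: 58.6
```

View pics/c6.png

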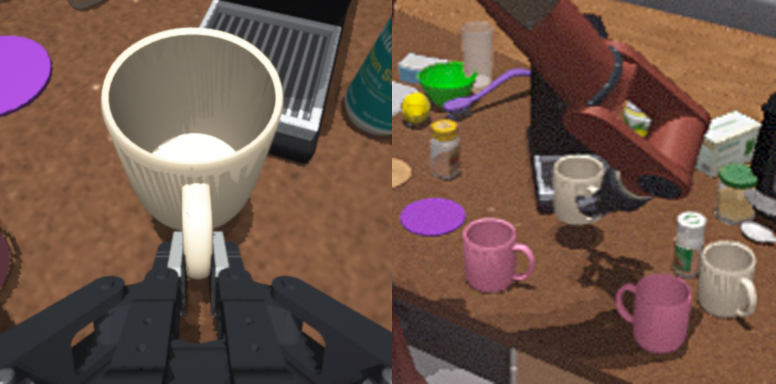

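```bash
python3 - <<'E'
from h import *
from scipy.optimize import least_squares as ls
w=read_camera("wrist");o=get_obs();p=o["tcp_pos"];R=Ro.from_euler('xyz',o["ee_rot"])
t=np.linspace(0,2*np.pi,300);zb=p[2]-48.4
# view: crop x offset 60, scale 1
def rm(m):
    a=proj(w,np.c_[m[0]+40*np.cos(t),m[1]+40*np.sin(t),zb+88+0*t])
    return [a[:,0].min()-(60+103),a[:,0].max()-(60+282),a[:,1].min()-30]
f=ls(rm,p[:2]+[37,57],x_scale=10);d=f.x-p[:2];print(f.x,f.fun,d,np.hypot(*d),np.degrees(np.arctan2(d[1],d[0])))
v=lambda d:(R.inv().apply(d)/400).round(4)
print(p,"up80",v([0,0,80]),"move",v([491-d[0]-p[0],357-d[1]-p[1],0]))
E
```

```text
[514.7804492  -42.57033308] [-5.62262133  5.62578749 -2.50305167] [33.80174218 55.43748807] 64.92975325342394 58.628203485679364
[480.97870702 -98.00782115  95.3230156 ] up80 [ 0.134  -0.0003 -0.1485] move [ 0.588  -0.6104  0.5321]
```

```bash
python3 -m inch '[{"dx":0.015,"dy":0,"dz":-0.0165,"ax":0,"ay":0,"az":0,"hand":-1},{"dx":0.03,"dy":0,"dz":-0.033,"ax":0,"ay":0,"az":0,"hand":-1},{"dx":0.04,"dy":0,"dz":-0.044,"ax":0,"ay":0,"az":0,"hand":-1},{"dx":0.03,"dy":0,"dz":-0.033,"ax":0,"ay":0,"az":0,"hand":-1},{"dx":0.015,"dy":0,"dz":-0.0165,"ax":0,"ay":0,"az":0,"hand":-1}]'
python3 go.py 456 300.5 178 55.7 42 16
```

```text
time_s: 7.9
tcp_pos: [482.5, -97.4, 175.0]
ee_rot: [3.139, -0.734, 0.979]
force: [0.0, -0.3, -3.9]
gripper_width: 0.118
grasp_force: 58.6
mm/row 24.9 deg/row 0.02
dx,dy,dz [ 0.0368 -0.0383  0.0325] ax,ay,az [-0.     -0.      0.0001]
[[483.0, -97.0, 175.0], [476.0, 2.0, 176.0], [469.0, 102.0, 176.0], [462.0, 201.0, 177.0], [456.0, 300.0, 178.0]]
[482.5 -97.4 175. ] [ 0.1  0.1 -0.3] [-0.75  0.04  2.12  0.77  1.24 -0.52] 7.9
```

```bash
python3 -m inch '[{"dx":0.0123,"dy":-0.0128,"dz":0.0108,"ax":0,"ay":0,"az":0,"hand":-1},{"dx":0.0245,"dy":-0.0255,"dz":0.0217,"ax":0,"ay":0,"az":0,"hand":-1},{"dx":0.0368,"dy":-0.0383,"dz":0.0325,"ax":0,"ay":0,"az":0,"hand":-1},{"dx":0.0368,"dy":-0.0383,"dz":0.0325,"ax":0,"ay":0,"az":0,"hand":-1},{"dx":0.0368,"dy":-0.0383,"dz":0.0325,"ax":0,"ay":0,"az":0,"hand":-1},{"dx":0.0368,"dy":-0.0383,"dz":0.0325,"ax":0,"ay":0,"az":0,"hand":-1},{"dx":0.0368,"dy":-0.0383,"dz":0.0325,"ax":0,"ay":0,"az":0,"hand":-1},{"dx":0.0368,"dy":-0.0383,"dz":0.0325,"ax":0,"ay":0,"az":0,"hand":-1}]'
python3 -m inch '[{"dx":0.0368,"dy":-0.0383,"dz":0.0325,"ax":0,"ay":0,"az":0,"hand":-1},{"dx":0.0368,"dy":-0.0383,"dz":0.0325,"ax":0,"ay":0,"az":0,"hand":-1},{"dx":0.0368,"dy":-0.0383,"dz":0.0325,"ax":0,"ay":0,"az":0,"hand":-1},{"dx":0.0368,"dy":-0.0383,"dz":0.0325,"ax":0,"ay":0,"az":0,"hand":-1},{"dx":0.0368,"dy":-0.0383,"dz":0.0325,"ax":0,"ay":0,"az":0,"hand":-1},{"dx":0.0368,"dy":-0.0383,"dz":0.0325,"ax":0,"ay":0,"az":0,"hand":-1},{"dx":0.0368,"dy":-0.0383,"dz":0.0325,"ax":0,"ay":0,"az":0,"hand":-1},{"dx":0.0245,"dy":-0.0255,"dz":0.0217,"ax":0,"ay":0,"az":0,"hand":-1}]'
python3 -m inch '[{"dx":0.0123,"dy":-0.0128,"dz":0.0108,"ax":0,"ay":0,"az":0,"hand":-1},{"dx":0,"dy":0,"dz":0,"ax":0,"ay":0,"az":0,"hand":-1}]'
python3 - <<'E'
from h import *
t=read_camera("top");s=read_camera("scene")
cv2.imwrite("pics/top_after.png",t["color"][:,:,::-1])
a=crop(t["color"],110,150,290,290,3,None,20)
b=crop(t["color"],330,170,410,260,3,None,20)
im=np.zeros((600,800,3),np.uint8);im[:420,:540]=a;im[:270,550:790]=b
im[420:600,:]=cv2.resize(read_camera("wrist")["color"][:,:,::-1],(400,300))[:180,:].repeat(2,1)[:, :800]
cv2.imwrite("pics/c7.png",im)
E
python3 go.py 456 300.5 70 55.7 42 8
```

```text
time_s: 8.7
tcp_pos: [467.0, 79.4, 172.2]
ee_rot: [-3.132, -0.733, 0.971]
force: [0.5, -0.4, -3.6]
gripper_width: 0.122
grasp_force: 58.6
time_s: 9.5
tcp_pos: [452.6, 269.5, 173.3]
ee_rot: [-3.131, -0.731, 0.972]
force: [-0.3, -0.2, -3.7]
gripper_width: 0.118
grasp_force: 58.6
time_s: 9.7
tcp_pos: [453.5, 276.7, 174.2]
ee_rot: [-3.134, -0.732, 0.974]
force: [-0.2, 1.0, -3.5]
gripper_width: 0.124
grasp_force: 58.7
mm/row 13.5 deg/row 0.03
dx,dy,dz [-0.0171 -0.0043  0.0289] ax,ay,az [-0.0002 -0.      0.    ]
[[456.0, 275.0, 175.0], [456.0, 281.0, 149.0], [456.0, 288.0, 123.0], [456.0, 294.0, 96.0], [456.0, 300.0, 70.0]]
[455.5 274.9 175.3] [ 0.3  0.  -0. ] [ 0.13 -0.16  2.31  0.92  0.68  0.08] 9.85
```

View pics/c7.png

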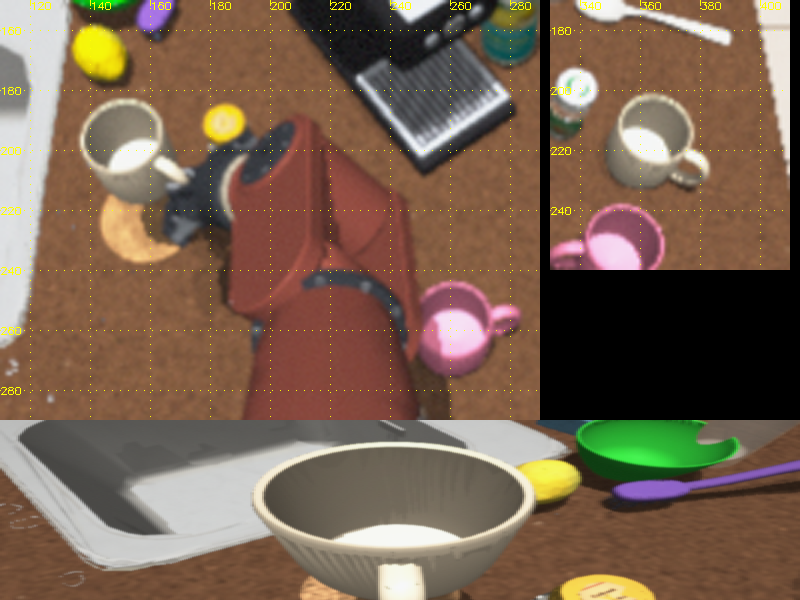

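```bash
cat > m.py <<'E'
from h import *
from scipy.optimize import least_squares as ls
tp=read_camera("top");sc=read_camera("scene")
t=np.linspace(0,2*np.pi,300)
def fit(c,z,R,b,zf=None,g=(480,300)):
    def r(m):
        a=proj(c,np.c_[m[0]+R*np.cos(t),m[1]+R*np.sin(t),z+0*t]);o=[a[:,0].min()-b[0],a[:,0].max()-b[1],a[:,1].min()-b[2]]
        if zf is not None: o.append(proj(c,np.c_[m[0]+38*np.cos(t),m[1]+38*np.sin(t),zf+0*t])[:,1].max()-b[3])
        return o
    f=ls(r,g,x_scale=10);return f.x.round(1),f.fun.round(1)
if __name__=="__main__":
    im=cv2.imread("pics/top0.png");hsv=cv2.cvtColor(im,cv2.COLOR_BGR2HSV)
    m=np.zeros(im.shape[:2],np.uint8);m[195:245,135:185]=(im[195:245,135:185,2]>165)*255
    cs=max(cv2.findContours(m,0,1)[0],key=cv2.contourArea);e=cv2.fitEllipse(cs);print(e)
    X=atz(tp,cs[:,0].astype(float),5);print("coaster",[(v.round(1)) for v in cv2.minEnclosingCircle(X[:,:2].astype(np.float32))[0:1]],X.min(0),X.max(0))
    p=get_obs()["tcp_pos"];print("mugA now",fit(tp,p[2]-48.4+88,40,(137.3,164.3,182.7)),"tcp",p)
    print("mugB",fit(tp,88,40,(352.3,377.3,201.7,232.3),0,(486,-321)))
    print("jar mug",atz(tp,[(330+27/3,170+88/3)],100))
    for c,n,q in((tp,"top",None),):
        B=np.array(fit(tp,88,40,(352.3,377.3,201.7,232.3),0,(486,-321))[0])
        for yaw in range(25,75,5):
            h=-np.array([np.cos(np.radians(yaw)),np.sin(np.radians(yaw))])
            P=[np.r_[B+h*k,z] for k,z in((72,66),(72,46),(72,27),(56,73),(56,20))]
            print(yaw,((proj(tp,P)-[330,170])*3+[550,0]).round().tolist(),((proj(sc,P)-[235,120])*4).round().tolist())
E
python3 m.py
```

```text
((159.1536407470703, 221.96832275390625), (28.85932159423828, 33.106834411621094), 62.28904724121094)Traceback (most recent call last):
  File "m.py", line 15, in <module>
    X=atz(tp,cs[:,0].astype(float),5);print("coaster",[(v.round(1)) for v in cv2.minEnclosingCircle(X[:,:2].astype(np.float32))[0:1]],X.min(0),X.max(0))
                                                        ^^^^^^^
AttributeError: 'tuple' object has no attribute 'round'. Did you mean: 'count'?
```

```bash
sed -i 's/\[(v.round(1)) for v in cv2.minEnclosingCircle(X\[:,:2\].astype(np.float32))\[0:1\]\]/cv2.minEnclosingCircle(X[:,:2].astype(np.float32))/' m.py; python3 m.py
```

```text
((159.1536407470703, 221.96832275390625), (28.85932159423828, 33.106834411621094), 62.28904724121094)
coaster ((492.4629821777344, 357.8792724609375), 56.253780364990234) [437.26865207 303.25420108   5.        ] [547.15414685 413.44338144   5.        ]
mugA now (array([489.7, 332.6]), array([-0.3,  0.3, -0. ])) tcp [456.43084688 274.6085347  176.05779524]
mugB (array([ 483.5, -319.3]), array([-0. ,  0. , -0.8,  0.8]))
jar mug [[ 524.34298174 -238.25342726  100.        ]]
25 [[686.0, 191.0], [681.0, 198.0], [676.0, 204.0], [679.0, 176.0], [667.0, 193.0]] [[408.0, 557.0], [405.0, 577.0], [402.0, 596.0], [408.0, 537.0], [400.0, 590.0]]
30 [[691.0, 188.0], [686.0, 195.0], [681.0, 201.0], [683.0, 174.0], [670.0, 191.0]] [[416.0, 557.0], [413.0, 578.0], [410.0, 597.0], [414.0, 537.0], [407.0, 591.0]]
35 [[695.0, 185.0], [690.0, 192.0], [685.0, 198.0], [687.0, 172.0], [674.0, 189.0]] [[424.0, 557.0], [421.0, 577.0], [418.0, 597.0], [420.0, 537.0], [413.0, 590.0]]
40 [[699.0, 182.0], [694.0, 189.0], [689.0, 195.0], [690.0, 169.0], [677.0, 187.0]] [[432.0, 557.0], [429.0, 577.0], [426.0, 596.
[... 325 characters left out ...]
 594.0], [438.0, 535.0], [430.0, 588.0]]
55 [[709.0, 170.0], [704.0, 176.0], [699.0, 183.0], [698.0, 159.0], [684.0, 177.0]] [[454.0, 553.0], [450.0, 573.0], [448.0, 592.0], [443.0, 534.0], [435.0, 587.0]]
60 [[711.0, 165.0], [706.0, 172.0], [701.0, 178.0], [699.0, 156.0], [686.0, 174.0]] [[460.0, 550.0], [457.0, 571.0], [454.0, 590.0], [449.0, 532.0], [440.0, 585.0]]
65 [[713.0, 160.0], [708.0, 167.0], [703.0, 173.0], [701.0, 152.0], [687.0, 170.0]] [[466.0, 548.0], [463.0, 568.0], [460.0, 587.0], [453.0, 530.0], [445.0, 583.0]]
70 [[715.0, 155.0], [709.0, 162.0], [704.0, 168.0], [702.0, 148.0], [689.0, 166.0]] [[472.0, 545.0], [469.0, 565.0], [466.0, 584.0], [458.0, 528.0], [449.0, 581.0]]
```

```bash
python3 go.py 458.6 299.3 66 55.7 42 8
```

```text
mm/row 14.1 deg/row 0.02
dx,dy,dz [-0.018  -0.0037  0.0301] ax,ay,az [-0.0001 -0.      0.    ]
[[456.0, 275.0, 176.0], [457.0, 281.0, 149.0], [457.0, 287.0, 121.0], [458.0, 293.0, 94.0], [459.0, 299.0, 66.0]]
[456.4 274.6 176.1] [ 0.2  0.1 -0. ] [ 0.13 -0.16  2.31  0.92  0.68  0.08] 10.05
```

```bash
python3 -m inch '[{"dx":-0.018,"dy":-0.0037,"dz":0.0301,"ax":0,"ay":0,"az":0,"hand":-1},{"dx":-0.018,"dy":-0.0037,"dz":0.0301,"ax":0,"ay":0,"az":0,"hand":-1},{"dx":-0.018,"dy":-0.0037,"dz":0.0301,"ax":0,"ay":0,"az":0,"hand":-1},{"dx":-0.018,"dy":-0.0037,"dz":0.0301,"ax":0,"ay":0,"az":0,"hand":-1},{"dx":-0.018,"dy":-0.0037,"dz":0.0301,"ax":0,"ay":0,"az":0,"hand":-1},{"dx":-0.018,"dy":-0.0037,"dz":0.0301,"ax":0,"ay":0,"az":0,"hand":-1},{"dx":-0.018,"dy":-0.0037,"dz":0.0301,"ax":0,"ay":0,"az":0,"hand":-1},{"dx":-0.018,"dy":-0.0037,"dz":0.0301,"ax":0,"ay":0,"az":0,"hand":-1}]'
python3 -m inch '[{"dx":0,"dy":0,"dz":0,"ax":0,"ay":0,"az":0,"hand":-1},{"dx":-0.0033,"dy":0,"dz":0.0037,"ax":0,"ay":0,"az":0,"hand":-1},{"dx":-0.0033,"dy":0,"dz":0.0037,"ax":0,"ay":0,"az":0,"hand":-1},{"dx":0,"dy":0,"dz":0,"ax":0,"ay":0,"az":0,"hand":-1}]'
python3 go.py 458.6 299.3 53 55.7 42 8
```

```text
time_s: 10.85
tcp_pos: [459.5, 299.4, 65.7]
ee_rot: [-3.141, -0.734, 0.973]
force: [-0.3, 0.4, -4.4]
gripper_width: 0.125
grasp_force: 58.7
time_s: 11.25
tcp_pos: [459.0, 299.9, 62.6]
ee_rot: [-3.14, -0.735, 0.974]
force: [-0.4, -0.4, -3.3]
gripper_width: 0.122
grasp_force: 58.8
mm/row 1.2 deg/row 0.03
dx,dy,dz [-0.0022  0.      0.0021] ax,ay,az [-0.0001 -0.0001  0.0001]
[[459.0, 300.0, 63.0], [459.0, 300.0, 60.0], [459.0, 300.0, 58.0], [459.0, 299.0, 55.0], [459.0, 299.0, 53.0]]
[459.  299.9  62.6] [ 0.2  0.1 -0.1] [ 0.2   0.14  2.31  1.35  0.5  -0.39] 11.25
```

```bash
python3 -m inch '[{"dx":-0.0017,"dy":0,"dz":0.0019,"ax":0,"ay":0,"az":0,"hand":-1},{"dx":-0.0017,"dy":0,"dz":0.0019,"ax":0,"ay":0,"az":0,"hand":-1},{"dx":-0.0017,"dy":0,"dz":0.0019,"ax":0,"ay":0,"az":0,"hand":-1},{"dx":-0.0017,"dy":0,"dz":0.0019,"ax":0,"ay":0,"az":0,"hand":-1},{"dx":-0.0017,"dy":0,"dz":0.0019,"ax":0,"ay":0,"az":0,"hand":-1},{"dx":-0.0017,"dy":0,"dz":0.0019,"ax":0,"ay":0,"az":0,"hand":-1},{"dx":0,"dy":0,"dz":0,"ax":0,"ay":0,"az":0,"hand":-1}]'
python3 -m inch '[{"dx":-0.0013,"dy":0,"dz":0.0014,"ax":0,"ay":0,"az":0,"hand":-1},{"dx":-0.0013,"dy":0,"dz":0.0014,"ax":0,"ay":0,"az":0,"hand":-1},{"dx":0,"dy":0,"dz":0,"ax":0,"ay":0,"az":0,"hand":-1}]'
```

```text
time_s: 11.95
tcp_pos: [458.2, 300.1, 55.6]
ee_rot: [-3.139, -0.734, 0.974]
force: [0.5, 0.6, -4.4]
gripper_width: 0.121
grasp_force: 58.8
time_s: 12.25
tcp_pos: [458.3, 300.1, 54.4]
ee_rot: [-3.139, -0.734, 0.974]
force: [-0.3, -0.0, -4.2]
gripper_width: 0.126
grasp_force: 58.8
```

```bash
python3 -m inch '[{"dx":-0.0013,"dy":0,"dz":0.0014,"ax":0,"ay":0,"az":0,"hand":-1},{"dx":0,"dy":0,"dz":0,"ax":0,"ay":0,"az":0,"hand":-1}]'
python3 -m inch '[{"dx":-0.0013,"dy":0,"dz":0.0014,"ax":0,"ay":0,"az":0,"hand":-1},{"dx":0,"dy":0,"dz":0,"ax":0,"ay":0,"az":0,"hand":-1}]'
```

```text
time_s: 12.45
tcp_pos: [458.5, 300.2, 53.9]
ee_rot: [-3.139, -0.735, 0.974]
force: [0.4, -0.3, -1.9]
gripper_width: 0.121
grasp_force: 59.1
time_s: 12.65
tcp_pos: [458.6, 300.4, 53.4]
ee_rot: [-3.139, -0.735, 0.974]
force: [-1.9, -1.1, 1.9]
gripper_width: 0.121
grasp_force: 59.7
```

```bash
python3 -m inch '[{"dx":0,"dy":0,"dz":0,"ax":0,"ay":0,"az":0,"hand":-0.7},{"dx":0,"dy":0,"dz":0,"ax":0,"ay":0,"az":0,"hand":-0.5},{"dx":0,"dy":0,"dz":0,"ax":0,"ay":0,"az":0,"hand":-0.2},{"dx":0,"dy":0,"dz":0,"ax":0,"ay":0,"az":0,"hand":0.1},{"dx":0,"dy":0,"dz":0,"ax":0,"ay":0,"az":0,"hand":0.1},{"dx":0,"dy":0,"dz":0,"ax":0,"ay":0,"az":0,"hand":0.1}]'
python3 -m inch '[{"dx":0,"dy":0,"dz":-0.02,"ax":0,"ay":0,"az":0,"hand":0.1},{"dx":0,"dy":0,"dz":-0.04,"ax":0,"ay":0,"az":0,"hand":0.1},{"dx":0,"dy":0,"dz":-0.06,"ax":0,"ay":0,"az":0,"hand":0.1},{"dx":0,"dy":0,"dz":-0.08,"ax":0,"ay":0,"az":0,"hand":0.1},{"dx":0,"dy":0,"dz":-0.08,"ax":0,"ay":0,"az":0,"hand":0.1},{"dx":0,"dy":0,"dz":-0.08,"ax":0,"ay":0,"az":0,"hand":0.1}]'
python3 - <<'E'
from m import *
w=read_camera("wrist")
im=tp["color"][:,:,::-1];cv2.imwrite("pics/topA.png",im)
cv2.imwrite("pics/wA.png",w["color"][:,:,::-1])
hsv=cv2.cvtColor(im,cv2.COLOR_BGR2HSV)
# coverage check: print mug A model silhouette vs. difference image bbox
d=cv2.absdiff(im,cv2.imread("pics/top0.png")).max(2)[165:250,130:188];m=(d>35).astype(np.uint8)
n,l,s,c=cv2.connectedComponentsWithStats(m);i=1+s[1:,4].argmax();print("diff bbox",s[i]+[130,165,0,0,0])
for A in ([491.5,357.5],):
  a=proj(tp,np.c_[A[0]+40*np.cos(t),A[1]+40*np.sin(t),93+0*t]);f=proj(tp,np.c_[A[0]+38*np.cos(t),A[1]+38*np.sin(t),5+0*t])
  print("pred",a.min(0),a.max(0),f.max(0))
for y in range(200,246,4): print(y,"".join("#" if v>35 else "." for v in cv2.absdiff(im,cv2.imread("pics/top0.png")).max(2)[y,130:190]))
E
python3 go.py 440 -250 250 55 42 16
```

```text
time_s: 13.25
tcp_pos: [458.3, 300.1, 52.9]
ee_rot: [-3.139, -0.734, 0.974]
force: [-0.7, 0.2, 0.1]
gripper_width: 0.554
grasp_force: 0.0
time_s: 13.85
tcp_pos: [403.4, 219.6, 160.2]
ee_rot: [-3.138, -0.733, 0.974]
force: [0.6, 0.5, 1.0]
gripper_width: 0.546
grasp_force: 0.0
diff bbox [140 199  38  33 725]
pred [140.24705938 200.12296663] [165.37319346 223.11825412] [170.46906512 232.44287449]
200 .................##############.............................
204 .............###.......############.........................
208 ..........###......#####.############.......................
212 ..........###.....#####################.....................
216 ...........###############################..................
220 ...............###########################..................
224 .................############################...............
228 ....................###########################.............
232 ............................................................
236 ...................................................#########
240 ....................................................########
244 ....................................................########
mm/row 29.9 deg/row 0.05
dx,dy,dz [-0.0334  0.0461 -0.0486] ax,ay,az [-0.0001 -0.0001  0.0002]
[[406.0, 219.0, 162.0], [415.0, 102.0, 184.0], [424.0, -15.0, 206.0], [432.0, -133.0, 228.0], [440.0, -250.0, 250.0]]
[405.7 219.4 162. ] [ 0.4  0.2 -0.7] [-0.03 -0.32  2.46  0.92  0.79 -0.04] 14.0
```

```bash
python3 -m inch '[{"dx":-0.0334,"dy":0.0461,"dz":-0.0486,"ax":0,"ay":0,"az":0,"hand":1},{"dx":-0.0334,"dy":0.0461,"dz":-0.0486,"ax":0,"ay":0,"az":0,"hand":1},{"dx":-0.0334,"dy":0.0461,"dz":-0.0486,"ax":0,"ay":0,"az":0,"hand":1},{"dx":-0.0334,"dy":0.0461,"dz":-0.0486,"ax":0,"ay":0,"az":0,"hand":1},{"dx":-0.0334,"dy":0.0461,"dz":-0.0486,"ax":0,"ay":0,"az":0,"hand":1},{"dx":-0.0334,"dy":0.0461,"dz":-0.0486,"ax":0,"ay":0,"az":0,"hand":1},{"dx":-0.0334,"dy":0.0461,"dz":-0.0486,"ax":0,"ay":0,"az":0,"hand":1},{"dx":-0.0334,"dy":0.0461,"dz":-0.0486,"ax":0,"ay":0,"az":0,"hand":1}]'
python3 -m inch '[{"dx":-0.0334,"dy":0.0461,"dz":-0.0486,"ax":0,"ay":0,"az":0,"hand":1},{"dx":-0.0334,"dy":0.0461,"dz":-0.0486,"ax":0,"ay":0,"az":0,"hand":1},{"dx":-0.0334,"dy":0.0461,"dz":-0.0486,"ax":0,"ay":0,"az":0,"hand":1},{"dx":-0.0334,"dy":0.0461,"dz":-0.0486,"ax":0,"ay":0,"az":0,"hand":1},{"dx":-0.0334,"dy":0.0461,"dz":-0.0486,"ax":0,"ay":0,"az":0,"hand":1},{"dx":-0.0334,"dy":0.0461,"dz":-0.0486,"ax":0,"ay":0,"az":0,"hand":1},{"dx":-0.0334,"dy":0.0461,"dz":-0.0486,"ax":0,"ay":0,"az":0,"hand":1},{"dx":-0.0334,"dy":0.0461,"dz":-0.0486,"ax":0,"ay":0,"az":0,"hand":1}]'
python3 go.py 407 -430 200 55 42 8
```

```text
time_s: 14.8
tcp_pos: [423.7, -15.2, 202.1]
ee_rot: [-3.135, -0.735, 0.972]
force: [1.2, 0.5, 0.5]
gripper_width: 1.001
grasp_force: 0.0
time_s: 15.6
tcp_pos: [443.6, -249.9, 244.9]
ee_rot: [-3.135, -0.736, 0.972]
force: [-0.3, -0.0, -0.9]
gripper_width: 0.998
grasp_force: 0.0
mm/row 23.7 deg/row 0.13
dx,dy,dz [-0.0486  0.0225 -0.0251] ax,ay,az [-0.0006 -0.0001  0.0004]
[[444.0, -250.0, 245.0], [435.0, -295.0, 234.0], [426.0, -340.0, 222.0], [416.0, -385.0, 211.0], [407.0, -430.0, 200.0]]
[ 443.6 -249.9  244.9] [ 0.8  0.2 -0.5] [-1.01  0.1   1.9   0.66  1.51 -0.59] 15.6
```

```bash
python3 -m inch '[{"dx":-0.0486,"dy":0.0225,"dz":-0.0251,"ax":-0.0006,"ay":0,"az":0.0004,"hand":1},{"dx":-0.0486,"dy":0.0225,"dz":-0.0251,"ax":-0.0006,"ay":0,"az":0.0004,"hand":1},{"dx":-0.0486,"dy":0.0225,"dz":-0.0251,"ax":-0.0006,"ay":0,"az":0.0004,"hand":1},{"dx":-0.0486,"dy":0.0225,"dz":-0.0251,"ax":-0.0006,"ay":0,"az":0.0004,"hand":1},{"dx":-0.0486,"dy":0.0225,"dz":-0.0251,"ax":-0.0006,"ay":0,"az":0.0004,"hand":1},{"dx":-0.0486,"dy":0.0225,"dz":-0.0251,"ax":-0.0006,"ay":0,"az":0.0004,"hand":1},{"dx":-0.0486,"dy":0.0225,"dz":-0.0251,"ax":-0.0006,"ay":0,"az":0.0004,"hand":1},{"dx":-0.0486,"dy":0.0225,"dz":-0.0251,"ax":-0.0006,"ay":0,"az":0.0004,"hand":1}]'
python3 go.py 407 -430 123 55 42 6
```

```text
time_s: 16.4
tcp_pos: [407.0, -429.6, 199.3]
ee_rot: [3.142, -0.737, 0.959]
force: [-0.4, 0.2, 0.3]
gripper_width: 0.995
grasp_force: 0.0
mm/row 12.7 deg/row 0.04
dx,dy,dz [-0.0214  0.0001  0.0235] ax,ay,az [ 0.     -0.0002 -0.    ]
[[407.0, -430.0, 199.0], [407.0, -430.0, 187.0], [407.0, -430.0, 174.0], [407.0, -430.0, 161.0], [407.0, -430.0, 148.0], [407.0, -430.0, 136.0], [407.0, -430.0, 123.0]]
[ 407.  -429.6  199.3] [-0.   0.2  0. ] [-1.21  0.41  1.62  0.59  1.58 -0.73] 16.4
```

```bash
python3 -m inch '[{"dx":-0.0214,"dy":0,"dz":0.0235,"ax":0,"ay":0,"az":0,"hand":1},{"dx":-0.0214,"dy":0,"dz":0.0235,"ax":0,"ay":0,"az":0,"hand":1},{"dx":-0.0214,"dy":0,"dz":0.0235,"ax":0,"ay":0,"az":0,"hand":1},{"dx":-0.0214,"dy":0,"dz":0.0235,"ax":0,"ay":0,"az":0,"hand":1},{"dx":-0.0214,"dy":0,"dz":0.0235,"ax":0,"ay":0,"az":0,"hand":1},{"dx":-0.0214,"dy":0,"dz":0.0235,"ax":0,"ay":0,"az":0,"hand":1},{"dx":0,"dy":0,"dz":0,"ax":0,"ay":0,"az":0,"hand":1}]'
python3 - <<'E'
from h import *
w=read_camera("wrist");im=w["color"].astype(int);cv2.imwrite("pics/wB.png",im[:,:,::-1].astype(np.uint8))
hsv=cv2.cvtColor(w["color"],cv2.COLOR_RGB2HSV)
B=np.array([484,-320.]);t=np.linspace(0,6.28,100)
a=proj(w,np.c_[B[0]+40*np.cos(t),B[1]+40*np.sin(t),88+0*t]);f=proj(w,np.c_[B[0]+38*np.cos(t),B[1]+38*np.sin(t),0*t])
print("pred rim",a.min(0),a.max(0),"foot",f.max(0))
for yaw in (45,50,55,60):
    h=-np.array([np.cos(np.radians(yaw)),np.sin(np.radians(yaw))]);print(yaw,proj(w,[np.r_[B+h*72.5,z] for z in (20,46,73)]).round().tolist())
# ascii: brightness/saturation classes every 4 px
for y in range(20,260,6):
    print("%3d"%y,"".join("#" if hsv[y,x,1]<75 and hsv[y,x,2]>215 else "+" if hsv[y,x,1]<90 and hsv[y,x,2]>100 else "." for x in range(150,350,3)))
E
```

```text
time_s: 17.1
tcp_pos: [405.8, -428.4, 123.8]
ee_rot: [-3.14, -0.736, 0.958]
force: [-0.1, 0.0, -0.8]
gripper_width: 1.0
grasp_force: 0.0
pred rim [207.11687951  56.22067718] [315.52688949 139.75637497] foot [298.65841866 192.24128705]
45 [[246.0, 218.0], [245.0, 206.0], [243.0, 191.0]]
50 [[254.0, 219.0], [253.0, 207.0], [252.0, 192.0]]
55 [[261.0, 219.0], [261.0, 207.0], [262.0, 192.0]]
60 [[269.0, 219.0], [270.0, 207.0], [271.0, 192.0]]
 20 .........................++++++++++++++............................
 26 ........................+++++++++++++++............................
 32 .........................+++++++++++++++...........................
 38 .........................+++++++++++++++...........................
 44 ........................++++++++++++++++...........................
 50 .........................+++++++++++++++...........................
 56 ...........................++.......+..............................
 62 .............................+#############+.......................
 68 .........................###++++++++++++++++###+...................
 74 .....
[... 1522 characters left out ...]
...................++++++...........................
206 ..................................++++++...........................
212 ....................................++.............................
218 ...................................................................
224 ...................................................................
230 ...................................................................
236 ...................................................................
242 ...................................................................
248 ++.................................................................
254 +..................................................................
```

```bash
python3 go.py 446 -375.5 48.5 55 42 8
```

```text
mm/row 12.7 deg/row 0.02
dx,dy,dz [-0.0005  0.0006  0.0317] ax,ay,az [ 0.0001 -0.0001 -0.    ]
[[406.0, -429.0, 125.0], [416.0, -416.0, 106.0], [426.0, -402.0, 87.0], [436.0, -389.0, 68.0], [446.0, -376.0, 48.0]]
[ 406.1 -429.1  125. ] [-0.1  0.1  0. ] [-1.21  0.5   1.65  0.59  1.48 -0.8 ] 17.15
```

```bash
python3 -m inch '[{"dx":-0.0005,"dy":0.0006,"dz":0.0317,"ax":0,"ay":0,"az":0,"hand":1},{"dx":-0.0005,"dy":0.0006,"dz":0.0317,"ax":0,"ay":0,"az":0,"hand":1},{"dx":-0.0005,"dy":0.0006,"dz":0.0317,"ax":0,"ay":0,"az":0,"hand":1},{"dx":-0.0005,"dy":0.0006,"dz":0.0317,"ax":0,"ay":0,"az":0,"hand":1},{"dx":-0.0005,"dy":0.0006,"dz":0.0317,"ax":0,"ay":0,"az":0,"hand":1},{"dx":-0.0005,"dy":0.0006,"dz":0.0317,"ax":0,"ay":0,"az":0,"hand":1},{"dx":-0.0005,"dy":0.0006,"dz":0.0317,"ax":0,"ay":0,"az":0,"hand":1},{"dx":-0.0005,"dy":0.0006,"dz":0.0317,"ax":0,"ay":0,"az":0,"hand":1}]'
python3 -m inch '[{"dx":0,"dy":0,"dz":0,"ax":0,"ay":0,"az":0,"hand":0.2},{"dx":0,"dy":0,"dz":0,"ax":0,"ay":0,"az":0,"hand":0},{"dx":0,"dy":0,"dz":0,"ax":0,"ay":0,"az":0,"hand":-0.2},{"dx":0,"dy":0,"dz":0,"ax":0,"ay":0,"az":0,"hand":-0.3},{"dx":0,"dy":0,"dz":0,"ax":0,"ay":0,"az":0,"hand":-0.4}]'
python3 - <<'E'
from h import *
w=read_camera("wrist");hsv=cv2.cvtColor(w["color"],cv2.COLOR_RGB2HSV);g=w["color"].mean(2)
for y in range(180,290,5):
    print("%3d"%y,"".join("#" if hsv[y,x,1]<80 and hsv[y,x,2]>190 else "+" if hsv[y,x,1]<90 and hsv[y,x,2]>100 else " " if g[y,x]<60 else "." for x in range(190,330,2)))
E
```

```text
time_s: 17.95
tcp_pos: [446.9, -376.0, 48.9]
ee_rot: [3.138, -0.734, 0.96]
force: [-0.7, -0.1, 0.6]
gripper_width: 1.0
grasp_force: 0.0
time_s: 18.45
tcp_pos: [446.5, -377.4, 50.3]
ee_rot: [3.137, -0.733, 0.961]
force: [-0.3, -0.7, 0.6]
gripper_width: 0.3
grasp_force: 0.0
180 +++++++++++++++++++++++++++++++++++++++++++++++++++++++++++++++.......
185 ++++++++++++++++++++++++++++++++++++++++++++++++++++++++++++++........
190 +++++++++++++++++++++++++###########+++++++++++++++++++++++++. .......
195 .+++++++++++++++++++++++##############+++++++++++++++++++++.   .......
200 ...+++++++++++++++++++++##############++++++++++++++++++++.    .......
205 .....+++++++++++++++++++##############++++++++++++++++++.    .........
210 ......++++++++++++++++++##############++++++++++++++++..     .........
215 .........+++++++++++++++##############++++++++++++++...     ..........
220 .......... .++++++++++++##############++++++++++++....    ............
225 ............. ..++++++++##############++++++++..        ..............
230 ...............   ...+++##############++......    ....................
235 .............++++++.   +##############+.  .      ++++++...............
240 .............++++++   .+##############+..  ....  .++++++..............
245 .......     ++++++.   ..##############+........   +++++++    .........
250 ......     +++++++    ..+#############+........    ++++++.     .......
255 .....     .++++++.    ..+#############+........    .++++++.     ......
260 ....     .+++++++       +############++.......      +++++++      .....
265 ...      +++++++        ++###########++.......      .+++++++      ....
270 .          .+##+.       .++#########+++.......      .+#++.          ..
275              .#+.        +++++++++++++........      .++.              
280                           .+++++++++.   ......                        
285                          ....          .......
```

```bash
python3 -m inch '[{"dx":0,"dy":-0.008,"dz":0,"ax":0,"ay":0,"az":0,"hand":-0.4},{"dx":0,"dy":0,"dz":0,"ax":0,"ay":0,"az":0,"hand":-0.5},{"dx":0,"dy":0,"dz":0,"ax":0,"ay":0,"az":0,"hand":-0.6},{"dx":0,"dy":0,"dz":0,"ax":0,"ay":0,"az":0,"hand":-0.7},{"dx":0,"dy":0,"dz":0,"ax":0,"ay":0,"az":0,"hand":-1},{"dx":0,"dy":0,"dz":0,"ax":0,"ay":0,"az":0,"hand":-1},{"dx":0,"dy":0,"dz":0,"ax":0,"ay":0,"az":0,"hand":-1},{"dx":0,"dy":0,"dz":0,"ax":0,"ay":0,"az":0,"hand":-1}]'
python3 -m inch '[{"dx":0.005,"dy":0,"dz":-0.0055,"ax":0,"ay":0,"az":0,"hand":-1},{"dx":0.015,"dy":0,"dz":-0.0165,"ax":0,"ay":0,"az":0,"hand":-1},{"dx":0.025,"dy":0,"dz":-0.0275,"ax":0,"ay":0,"az":0,"hand":-1},{"dx":0.035,"dy":0,"dz":-0.0385,"ax":0,"ay":0,"az":0,"hand":-1},{"dx":0.04,"dy":0,"dz":-0.044,"ax":0,"ay":0,"az":0,"hand":-1},{"dx":0.04,"dy":0,"dz":-0.044,"ax":0,"ay":0,"az":0,"hand":-1},{"dx":0.025,"dy":0,"dz":-0.0275,"ax":0,"ay":0,"az":0,"hand":-1},{"dx":0.012,"dy":0,"dz":-0.0132,"ax":0,"ay":0,"az":0,"hand":-1}]'
python3 - <<'E'
from h import *
o=get_obs();print(o["tcp_pos"],o["ee_rot"],o["force"])
t=read_camera("top")["color"];d=cv2.absdiff(t,cv2.imread("pics/top_after.png")[:,:,::-1].copy()).max(2)
cv2.imwrite("pics/tB.png",t[:,:,::-1])
E
```

```text
time_s: 19.3
tcp_pos: [443.9, -375.1, 49.9]
ee_rot: [3.138, -0.734, 0.961]
force: [-1.5, -1.4, 0.8]
gripper_width: 0.124
grasp_force: 58.6
time_s: 20.1
tcp_pos: [444.3, -375.1, 169.3]
ee_rot: [3.134, -0.732, 0.963]
force: [-0.5, 0.7, -3.4]
gripper_width: 0.122
grasp_force: 58.5
[ 444.31846598 -375.06806432  169.25882857] [ 3.1338889  -0.73200487  0.96340581] [-0.50386308  0.66515325 -3.42698578]
```

```bash
python3 - <<'E'
from h import *
w=read_camera("wrist");hsv=cv2.cvtColor(w["color"],cv2.COLOR_RGB2HSV)
for y in range(20,180,8):
    m=(hsv[y,:,1]<80)&(hsv[y,:,2]>150);x=np.flatnonzero(m[120:400])+120;print(y,x.min() if len(x) else None,x.max() if len(x) else None)
E
python3 go.py 491 -101.5 172 55.2 42 14
```

```text
20 373 377
28 369 371
36 229 373
44 206 383
52 193 318
60 184 327
68 178 334
76 173 339
84 169 343
92 167 345
100 166 346
108 165 375
116 166 387
124 168 394
132 171 399
140 175 399
148 179 399
156 185 399
164 190 317
172 194 313
mm/row 19.8 deg/row 0.03
dx,dy,dz [ 0.0338 -0.0211  0.0294] ax,ay,az [ 0.0002  0.     -0.    ]
[[444.0, -375.0, 168.0], [454.0, -316.0, 169.0], [464.0, -258.0, 170.0], [474.0, -199.0, 171.0], [484.0, -141.0, 171.0]]
[ 444.1 -374.8  168. ] [-0.4 -0.   0. ] [-1.12  0.39  1.71  0.63  1.47 -0.72] 20.2
```

```bash
python3 -m inch '[{"dx":0.0113,"dy":-0.007,"dz":0.0098,"ax":0,"ay":0,"az":0,"hand":-1},{"dx":0.0225,"dy":-0.0141,"dz":0.0196,"ax":0,"ay":0,"az":0,"hand":-1},{"dx":0.0338,"dy":-0.0211,"dz":0.0294,"ax":0,"ay":0,"az":0,"hand":-1},{"dx":0.0338,"dy":-0.0211,"dz":0.0294,"ax":0,"ay":0,"az":0,"hand":-1},{"dx":0.0338,"dy":-0.0211,"dz":0.0294,"ax":0,"ay":0,"az":0,"hand":-1},{"dx":0.0338,"dy":-0.0211,"dz":0.0294,"ax":0,"ay":0,"az":0,"hand":-1},{"dx":0.0338,"dy":-0.0211,"dz":0.0294,"ax":0,"ay":0,"az":0,"hand":-1},{"dx":0.0338,"dy":-0.0211,"dz":0.0294,"ax":0,"ay":0,"az":0,"hand":-1}]'
python3 -m inch '[{"dx":0.0338,"dy":-0.0211,"dz":0.0294,"ax":0,"ay":0,"az":0,"hand":-1},{"dx":0.0338,"dy":-0.0211,"dz":0.0294,"ax":0,"ay":0,"az":0,"hand":-1},{"dx":0.0338,"dy":-0.0211,"dz":0.0294,"ax":0,"ay":0,"az":0,"hand":-1},{"dx":0.0338,"dy":-0.0211,"dz":0.0294,"ax":0,"ay":0,"az":0,"hand":-1},{"dx":0.0338,"dy":-0.0211,"dz":0.0294,"ax":0,"ay":0,"az":0,"hand":-1},{"dx":0.0338,"dy":-0.0211,"dz":0.0294,"ax":0,"ay":0,"az":0,"hand":-1},{"dx":0.0225,"dy":-0.0141,"dz":0.0196,"ax":0,"ay":0,"az":0,"hand":-1},{"dx":0.0113,"dy":-0.007,"dz":0.0098,"ax":0,"ay":0,"az":0,"hand":-1}]'
python3 go.py 491 -101.5 96 55.2 42 6
```

```text
time_s: 21.0
tcp_pos: [467.1, -235.0, 167.9]
ee_rot: [-3.141, -0.735, 0.958]
force: [0.1, -0.9, -3.9]
gripper_width: 0.125
grasp_force: 58.5
time_s: 21.8
tcp_pos: [491.2, -99.2, 171.0]
ee_rot: [3.139, -0.734, 0.962]
force: [0.6, -0.4, -3.5]
gripper_width: 0.124
grasp_force: 58.5
mm/row 12.5 deg/row 0.04
dx,dy,dz [-0.0215  0.0004  0.0227] ax,ay,az [ 0.0002 -0.0001 -0.0001]
[[491.0, -99.0, 171.0], [491.0, -100.0, 159.0], [491.0, -100.0, 146.0], [491.0, -100.0, 134.0], [491.0, -101.0, 121.0], [491.0, -101.0, 109.0], [491.0, -102.0, 96.0]]
[491.2 -99.2 171. ] [-0.2  0.1  0.1] [-0.74  0.06  2.11  0.79  1.22 -0.51] 21.8
```

```bash
python3 -m inch '[{"dx":-0.0215,"dy":0.0004,"dz":0.0227,"ax":0.0002,"ay":0,"az":0,"hand":-1},{"dx":-0.0215,"dy":0.0004,"dz":0.0227,"ax":0.0002,"ay":0,"az":0,"hand":-1},{"dx":-0.0215,"dy":0.0004,"dz":0.0227,"ax":0.0002,"ay":0,"az":0,"hand":-1},{"dx":-0.0215,"dy":0.0004,"dz":0.0227,"ax":0.0002,"ay":0,"az":0,"hand":-1},{"dx":-0.0215,"dy":0.0004,"dz":0.0227,"ax":0.0002,"ay":0,"az":0,"hand":-1},{"dx":-0.0215,"dy":0.0004,"dz":0.0227,"ax":0.0002,"ay":0,"az":0,"hand":-1},{"dx":0,"dy":0,"dz":0,"ax":0,"ay":0,"az":0,"hand":-1}]'
python3 go.py 596.3 -24 97 55.2 42 8
```

```text
time_s: 22.5
tcp_pos: [490.0, -102.4, 93.7]
ee_rot: [-3.135, -0.734, 0.956]
force: [0.4, 0.0, -4.8]
gripper_width: 0.119
grasp_force: 58.6
mm/row 16.5 deg/row 0.04
dx,dy,dz [0.0298 0.0132 0.0254] ax,ay,az [-0.0001 -0.     -0.0002]
[[490.0, -102.0, 94.0], [517.0, -83.0, 95.0], [543.0, -63.0, 95.0], [570.0, -44.0, 96.0], [596.0, -24.0, 97.0]]
[ 490.  -102.4   93.7] [0.1 0.1 0.3] [-0.75  0.22  2.12  0.83  1.11 -0.65] 22.5
```

```bash
python3 -m inch '[{"dx":0.0298,"dy":0.0132,"dz":0.0254,"ax":0,"ay":0,"az":0,"hand":-1},{"dx":0.0298,"dy":0.0132,"dz":0.0254,"ax":0,"ay":0,"az":0,"hand":-1},{"dx":0.0298,"dy":0.0132,"dz":0.0254,"ax":0,"ay":0,"az":0,"hand":-1},{"dx":0.0298,"dy":0.0132,"dz":0.0254,"ax":0,"ay":0,"az":0,"hand":-1},{"dx":0.0298,"dy":0.0132,"dz":0.0254,"ax":0,"ay":0,"az":0,"hand":-1},{"dx":0.0298,"dy":0.0132,"dz":0.0254,"ax":0,"ay":0,"az":0,"hand":-1},{"dx":0.02,"dy":0.0088,"dz":0.0169,"ax":0,"ay":0,"az":0,"hand":-1},{"dx":0.0098,"dy":0.0044,"dz":0.0085,"ax":0,"ay":0,"az":0,"hand":-1}]'
python3 -m inch '[{"dx":0,"dy":0,"dz":0,"ax":0,"ay":0,"az":0,"hand":-1},{"dx":0,"dy":0,"dz":0,"ax":0,"ay":0,"az":0,"hand":-1}]'
python3 - <<'E'
from h import *
w=read_camera("wrist");t=read_camera("top");s=read_camera("scene")
for n,c in(("w",w),("t",t),("s",s)): cv2.imwrite(f"pics/f_{n}.png",c["color"][:,:,::-1])
im=np.zeros((600,800,3),np.uint8)
a=crop(w["color"],130,0,380,260,2,None);im[:520,:500]=a[:520,:500]
b=crop(t["color"],215,150,290,210,4,None,10);im[:240,500:800]=b[:240,:300]
b=crop(s["color"],235,150,310,225,4,None,10);im[250:550,500:800]=b
cv2.imwrite("pics/c8.png",im)
E
```

```text
time_s: 23.3
tcp_pos: [585.1, -34.0, 99.5]
ee_rot: [3.141, -0.734, 0.962]
force: [-0.1, 0.1, -3.5]
gripper_width: 0.124
grasp_force: 58.6
time_s: 23.5
tcp_pos: [583.9, -34.6, 99.0]
ee_rot: [-3.141, -0.734, 0.96]
force: [-0.0, 0.1, -3.8]
gripper_width: 0.12
grasp_force: 58.6
```

View pics/c8.png

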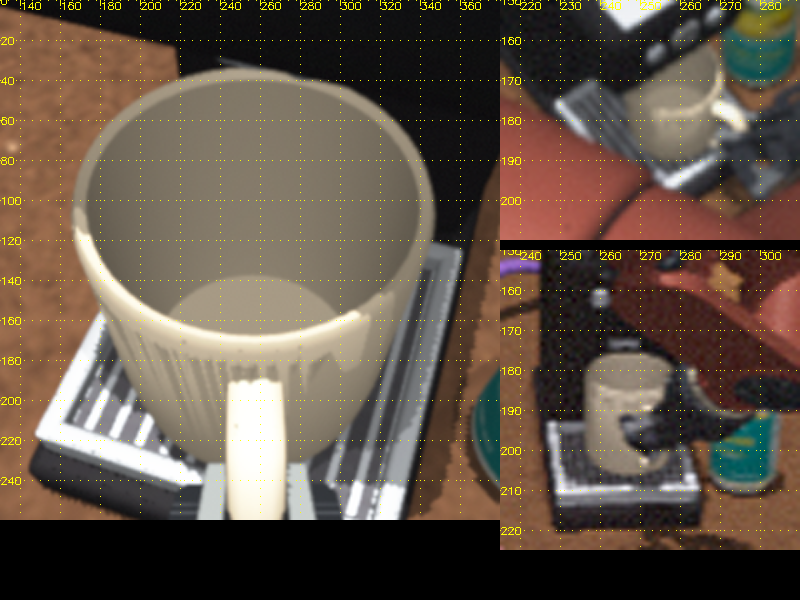

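```bash
cat > q.py <<'E'
from m import *
from fit import Mw
wr=read_camera("wrist");p=get_obs()["tcp_pos"];zb=p[2]-49.9
print("tcp",p,"zb",zb)
f=ls(lambda m:(proj(wr,Mw([*m,np.radians(35.8)],[[-64,64,37],[64,-64,37]]))-[[148.5,216.5],[361,124]]).ravel(),[633,32],x_scale=10);print("machine w",f.x,f.fun.round(1))
print("mug w",fit(wr,zb+88,40,(166.5,347,34,231.5),zb,(620,20)), fit(wr,zb+88,38.7,(166.5,347,34,231.5),zb,(620,20)))
# top view: 500+ , /4 +215 ; tray corners, rim
T=lambda x,y:[215+(x-500)/4,150+y/4]
print("rear-left tray top",atz(tp,[T(557,103)],37), "pred",Mw([633,32,np.radians(35.8)],[[64,64,37],[-64,64,37]]),atz(tp,[T(670,190)],37))
S=lambda x,y:[235+(x-500)/4,150+(y-250)/4]
print("mug s",fit(sc,zb+88,40,(S(585,0)[0],S(675,0)[0],S(0,351)[1],S(0,475)[1]),zb,(620,20)))
g=ls(lambda m:(proj(sc,Mw([*m,np.radians(35.8)],[[-64,64,37],[-64,-64,37],[64,64,37]]))-[S(557,495),S(698,493),S(547,423)]).ravel(),[633,32],x_scale=10);print("machine s",g.x,g.fun.round(1))
E
python3 q.py
```

```text
tcp [584.22267726 -34.76151143  99.17289689] zb 49.27289689359235
machine w [636.73768409  35.27230083] [-2.2 -0.9  2.5  0.2]
mug w (array([621.9,  21.3]), array([-3.1,  3.1, -6.4,  4.6])) (array([622. ,  21.4]), array([-0. ,  0. , -4.8,  4.4]))
rear-left tray top [[649.80581722 121.40460382  37.        ]] pred [[647.47079322 121.34537561  37.        ]
 [543.65462439  46.47079322  37.        ]] [[564.31702639  23.47797893  37.        ]]
mug s (array([623.8,  16.6]), array([ 0.2, -0.2, -0.2,  0.2]))
machine s [633.41982706  28.83776611] [ 0.1  0.1 -0.3 -0.4  0.2  0.3]
```

```bash
python3 go.py 595.2 -22.8 97 55.2 42 4
```

```text
mm/row 4.1 deg/row 0.05
dx,dy,dz [0.0066 0.0013 0.0077] ax,ay,az [ 0.0001 -0.0001 -0.0002]
[[584.0, -35.0, 99.0], [587.0, -32.0, 99.0], [590.0, -29.0, 98.0], [592.0, -26.0, 98.0], [595.0, -23.0, 97.0]]
[584.2 -34.8  99.2] [-0.1  0.1  0.1] [-0.52  0.3   2.01  0.91  1.   -0.49] 23.9
```

Then descend to about 5 mm above the grid.

```bash
python3 -m inch '[{"dx":0.0066,"dy":0.0013,"dz":0.0077,"ax":0,"ay":0,"az":0,"hand":-1},{"dx":0.0066,"dy":0.0013,"dz":0.0077,"ax":0,"ay":0,"az":0,"hand":-1},{"dx":0.0066,"dy":0.0013,"dz":0.0077,"ax":0,"ay":0,"az":0,"hand":-1},{"dx":0.0066,"dy":0.0013,"dz":0.0077,"ax":0,"ay":0,"az":0,"hand":-1},{"dx":0,"dy":0,"dz":0,"ax":0,"ay":0,"az":0,"hand":-1},{"dx":0,"dy":0,"dz":0,"ax":0,"ay":0,"az":0,"hand":-1}]'
python3 -m inch '[{"dx":-0.005,"dy":0,"dz":0.0056,"ax":0,"ay":0,"az":0,"hand":-1},{"dx":-0.005,"dy":0,"dz":0.0056,"ax":0,"ay":0,"az":0,"hand":-1},{"dx":-0.005,"dy":0,"dz":0.0056,"ax":0,"ay":0,"az":0,"hand":-1},{"dx":0,"dy":0,"dz":0,"ax":0,"ay":0,"az":0,"hand":-1},{"dx":0,"dy":0,"dz":0,"ax":0,"ay":0,"az":0,"hand":-1}]'
python3 go.py 595.2 -22.8 82 55.2 42 4
```

```text
time_s: 24.5
tcp_pos: [595.3, -22.3, 97.0]
ee_rot: [-3.141, -0.734, 0.961]
force: [-0.1, 0.9, -4.6]
gripper_width: 0.123
grasp_force: 58.6
time_s: 25.0
tcp_pos: [595.1, -22.5, 87.9]
ee_rot: [-3.14, -0.734, 0.96]
force: [-1.1, -0.0, -3.8]
gripper_width: 0.121
grasp_force: 58.6
mm/row 1.5 deg/row 0.05
dx,dy,dz [-0.0026  0.0002  0.0026] ax,ay,az [ 0.0001 -0.0001 -0.0002]
[[595.0, -22.0, 88.0], [595.0, -23.0, 86.0], [595.0, -23.0, 85.0], [595.0, -23.0, 83.0], [595.0, -23.0, 82.0]]
[595.1 -22.5  87.9] [-0.1  0.1  0.2] [-0.49  0.33  1.99  0.94  0.97 -0.49] 25.0
```

```bash
python3 -m inch '[{"dx":-0.0017,"dy":0,"dz":0.0019,"ax":0,"ay":0,"az":0,"hand":-1},{"dx":-0.0017,"dy":0,"dz":0.0019,"ax":0,"ay":0,"az":0,"hand":-1},{"dx":-0.0017,"dy":0,"dz":0.0019,"ax":0,"ay":0,"az":0,"hand":-1},{"dx":-0.0017,"dy":0,"dz":0.0019,"ax":0,"ay":0,"az":0,"hand":-1},{"dx":-0.0017,"dy":0,"dz":0.0019,"ax":0,"ay":0,"az":0,"hand":-1},{"dx":-0.0017,"dy":0,"dz":0.0019,"ax":0,"ay":0,"az":0,"hand":-1},{"dx":0,"dy":0,"dz":0,"ax":0,"ay":0,"az":0,"hand":-1}]'
python3 -m inch '[{"dx":-0.0013,"dy":0,"dz":0.0014,"ax":0,"ay":0,"az":0,"hand":-1},{"dx":0,"dy":0,"dz":0,"ax":0,"ay":0,"az":0,"hand":-1}]'
```

```text
time_s: 25.7
tcp_pos: [595.2, -22.4, 81.8]
ee_rot: [-3.141, -0.734, 0.96]
force: [0.3, 0.5, -3.4]
gripper_width: 0.118
grasp_force: 58.6
time_s: 25.9
tcp_pos: [595.3, -22.5, 81.1]
ee_rot: [-3.141, -0.734, 0.96]
force: [-0.4, 0.3, -3.6]
gripper_width: 0.12
grasp_force: 58.6
```

```bash
python3 -m inch '[{"dx":-0.0013,"dy":0,"dz":0.0014,"ax":0,"ay":0,"az":0,"hand":-1},{"dx":0,"dy":0,"dz":0,"ax":0,"ay":0,"az":0,"hand":-1}]'
python3 -m inch '[{"dx":-0.0013,"dy":0,"dz":0.0014,"ax":0,"ay":0,"az":0,"hand":-1},{"dx":0,"dy":0,"dz":0,"ax":0,"ay":0,"az":0,"hand":-1}]'
python3 - <<'E'
from m import *
wr=read_camera("wrist");h=cv2.cvtColor(wr["color"],cv2.COLOR_RGB2HSV)
cv2.imwrite("pics/g_w.png",wr["color"][:,:,::-1])
print(get_obs()["force"])
E
```

```text
time_s: 26.1
tcp_pos: [595.5, -22.5, 80.7]
ee_rot: [-3.141, -0.734, 0.96]
force: [0.0, 0.4, -2.5]
gripper_width: 0.123
grasp_force: 58.7
time_s: 26.3
tcp_pos: [595.6, -22.6, 80.2]
ee_rot: [3.141, -0.735, 0.961]
force: [-1.3, -0.1, -1.2]
gripper_width: 0.121
grasp_force: 59.1
[-2.71274523 -0.93171862 -0.59722322]
```

One more small step to take the weight, then release and withdraw.

```bash
python3 -m inch '[{"dx":-0.0013,"dy":0,"dz":0.0014,"ax":0,"ay":0,"az":0,"hand":-1},{"dx":0,"dy":0,"dz":0,"ax":0,"ay":0,"az":0,"hand":-1}]'
python3 -m inch '[{"dx":0,"dy":0,"dz":0,"ax":0,"ay":0,"az":0,"hand":-0.7},{"dx":0,"dy":0,"dz":0,"ax":0,"ay":0,"az":0,"hand":-0.5},{"dx":0,"dy":0,"dz":0,"ax":0,"ay":0,"az":0,"hand":-0.2},{"dx":0,"dy":0,"dz":0,"ax":0,"ay":0,"az":0,"hand":0.1},{"dx":0,"dy":0,"dz":0,"ax":0,"ay":0,"az":0,"hand":0.1},{"dx":0,"dy":0,"dz":0,"ax":0,"ay":0,"az":0,"hand":0.1}]'
python3 -m inch '[{"dx":0,"dy":0,"dz":-0.02,"ax":0,"ay":0,"az":0,"hand":0.1},{"dx":0,"dy":0,"dz":-0.04,"ax":0,"ay":0,"az":0,"hand":0.1},{"dx":0,"dy":0,"dz":-0.06,"ax":0,"ay":0,"az":0,"hand":0.1},{"dx":0,"dy":0,"dz":-0.07,"ax":0,"ay":0,"az":0,"hand":0.1},{"dx":0,"dy":0,"dz":-0.06,"ax":0,"ay":0,"az":0,"hand":0.1},{"dx":0,"dy":0,"dz":-0.03,"ax":0,"ay":0,"az":0,"hand":0.1},{"dx":0,"dy":0,"dz":0,"ax":0,"ay":0,"az":0,"hand":0.1}]'
python3 - <<'E'
from m import *
from fit import Mw
wr=read_camera("wrist");cv2.imwrite("pics/h_w.png",wr["color"][:,:,::-1])
h=cv2.cvtColor(wr["color"],cv2.COLOR_RGB2HSV)
M=[633,32.5,np.radians(35.8)];A=np.array(M[:2])
a=proj(wr,np.c_[A[0]+40*np.cos(t),A[1]+40*np.sin(t),118+0*t]);f=proj(wr,np.c_[A[0]+38*np.cos(t),A[1]+38*np.sin(t),30+0*t])
print("ideal rim",a.min(0),a.max(0),"foot max",f.max(0),f[f[:,1].argmax()])
print("corners outer",proj(wr,Mw(M,[[-64,64,37],[-64,-64,37],[64,-64,37],[64,64,37]])).round().tolist())
g=wr["color"].astype(int)
for y in range(30,270,5):
    print("%3d"%y,"".join("o" if h[y,x,2]>150 and h[y,x,1]<45 else "+" if h[y,x,2]>95 and h[y,x,1]<110 and g[y,x,0]>g[y,x,2]+8 else " " if h[y,x,2]<75 else "." for x in range(150,380,3)))
E
```

```text
time_s: 26.65
tcp_pos: [595.7, -22.6, 79.9]
ee_rot: [3.141, -0.735, 0.961]
force: [-3.7, -1.5, 5.4]
gripper_width: 0.123
grasp_force: 59.8
time_s: 27.25
tcp_pos: [595.3, -22.5, 78.9]
ee_rot: [-3.141, -0.734, 0.96]
force: [-0.4, 0.2, -0.5]
gripper_width: 0.553
grasp_force: 0.0
time_s: 27.95
tcp_pos: [553.1, -86.1, 164.3]
ee_rot: [3.136, -0.734, 0.962]
force: [-0.2, 0.4, -0.5]
gripper_width: 0.553
grasp_force: 0.0
ideal rim [207.57101843  56.43565397] [311.55180838 136.5141381 ] foot max [296.30786594 188.01016321] [259.1619673  188.01016321]
corners outer [[174.0, 186.0], [303.0, 228.0], [336.0, 120.0], [224.0, 89.0]]
 30                                                                              
 35 ...                                                                          
 40 ........                                                                    .
 45 ..............                                                             ..
 50 .....................                                                      ..
 55 ...........................                                  
[... 2760 characters left out ...]
              ..... ........................
230 ..................................               .   ........................
235 ...............oooo ...................               oooo...................
240 ..............oooo. .........................         .ooo+..................
245 ............ .ooo.   ...............................   oooo. ................
250 ..........  .oooo    ...............................    oooo.  +.............
255 ........+...oooo.    ...............................    .oooo...+............
260 .......+...ooooo     ...............................     ooooo. .+...........
265 ......+   ooooo      ...............................      oooo.   +..........
```

```bash
python3 -c "
from bench import *
print(finish_job())"
```

```text
the job is handed in; nothing more can be done
None
```

I handed the job in with the first mug on the cork coaster and the second on the drip tray under the spout, both set down upright; by my camera measurements they sit within about 2 mm and 3 mm of centre, and no result came back from the judging.

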